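# Tip the adapters out of the tilting jar and set the torque driver

## Task

Get the bench ready for fitting fibre adapters. Move the grey parts tray to catch what falls from the clear tilting jar, unscrew the jar's white cap and put it down on the table, tip the jar right over by its red lever so that every green adapter in it drops into the tray, then swing the jar fully upright and screw the cap all the way home again. Also put every green adapter that lies on the table into the tray, turn the scale sleeve of the torque driver to 4 for their screws, and leave the tape, the white light pen and the power meter where they lie.

Things in the scene. Friction and masses are not known exactly. Their poses are not given: they have to be found in the camera images.
- stand: fixed aluminium stand of the tilting jar: base plate 128 x 92 x 8 mm (y from -12 to +80) and two uprights 10 x 30 mm, 122 mm high, at x = -45 and +45. Origin on the table straight under the upright jar's axis; x axis parallel to the pivot line, which runs 115 mm above the table. The lever is on the -x side (towards the robot); the jar tips towards the stand's -y side.
- catch_spot (a point): point on the table 98 mm from the stand's origin towards its -y, axes as the stand's: with the tray's centre here and the tray's long side (its y, either way round) along the stand's y, what slides out of the jar falls into the tray, whose near end then just clears the uprights.
- jar (a joint): tilt of the clear jar on its pivot, rad: 0 upright (stop), 2.4 mouth steeply down over the stand's -y side (stop). The hinge is stiff (0.3 N m friction) and stays where it is left. Parts slide out from about 2.1 on. The jar is straight, 44 mm wide inside, 104 mm tall, its top open once the cap is off.
- jar_mouth (a point): centre of the jar's rim, turning with the jar; z axis along the jar's axis, out of the mouth. 181 mm above the table when upright. The neck has a right-hand two-start thread, 52 mm outside, 12 mm travel a turn. To refit the cap: set it square on the neck at any angle (it rests with its lower edge 2 to 9 mm below the rim), then turn it clockwise, pressing lightly, until it stops.
- lever_grip (a point): middle of the red grip of the lever, a bar 12 mm thick and 40 mm long parallel to the pivot line, 85 mm from the jar's axis on the stand's -x side, 80 mm from the pivot line; turns with the jar. Jar upright: it is 74 mm behind (+y) and 30 mm above the pivot line; swung up and over to -y by 2.4 rad it tips the jar. The bar may turn between the fingers.
- cap: white ribbed screw cap, 61 mm across, 32 mm high, 45 g, open below; the top 10 mm are solid. Origin at the centre of its lower edge, z up. Fully home its origin is 22 mm below the jar's rim (z = -0.022 in the frame of jar_mouth). Turn it anticlockwise seen from above about 1.35 turns (8.4 rad) to free it; it rises 12 mm a turn and cannot be pulled off or pushed on.
- tray: grey open parts tray, 100 x 150 x 34 mm (x, y, z), 2 mm walls, 180 g, with two inner walls across it 28 mm high at y = -28 and +20 mm. A few tiny loose-looking connectors (under 12 mm) are fixed to its floor and do not count. Origin at the centre of its underside. It may be lifted by its rim or slid along the table.
- adapter_0: green fibre adapter that starts inside the jar (adapter_3 is not always there), 26 x 22 x 13 mm, 12 g: body 26 mm long (x), 12 x 9 mm in section, with a 2 mm flange 22 mm wide (y) round its middle. Origin at the middle of its underside, z up through its top; its centre is 5.5 mm above the origin.
- adapter_1: green fibre adapter that starts inside the jar (adapter_3 is not always there), 26 x 22 x 13 mm, 12 g: body 26 mm long (x), 12 x 9 mm in section, with a 2 mm flange 22 mm wide (y) round its middle. Origin at the middle of its underside, z up through its top; its centre is 5.5 mm above the origin.
- adapter_2: green fibre adapter that starts inside the jar (adapter_3 is not always there), 26 x 22 x 13 mm, 12 g: body 26 mm long (x), 12 x 9 mm in section, with a 2 mm flange 22 mm wide (y) round its middle. Origin at the middle of its underside, z up through its top; its centre is 5.5 mm above the origin.
- adapter_3: green fibre adapter that starts inside the jar (adapter_3 is not always there), 26 x 22 x 13 mm, 12 g: body 26 mm long (x), 12 x 9 mm in section, with a 2 mm flange 22 mm wide (y) round its middle. Origin at the middle of its underside, z up through its top; its centre is 5.5 mm above the origin.
- stray_0: green fibre adapter like adapter_0 (26 x 22 x 13 mm) that starts on the table, on the right (none, one or both of stray_0 and stray_1 are there); it can be held by its two end faces, 26 mm apart along its x.
- stray_1: green fibre adapter like adapter_0 (26 x 22 x 13 mm) that starts on the table, on the right (none, one or both of stray_0 and stray_1 are there); it can be held by its two end faces, 26 mm apart along its x.
- driver_stand: adjustable torque driver standing upright in a fixed round bench holder (72 mm across); black handle with red ribs, 43 mm flange at 96 mm height with a white index mark on its own -x side. Origin on the table under the driver's axis.
- sleeve_grip (a point): on the driver's axis, 119.5 mm above the table: the height at which to grip the scale sleeve, a knurled aluminium sleeve 34 mm across that reaches from 97 to 128 mm above the table.
- sleeve (a joint): angle of the scale sleeve, rad, growing anticlockwise seen from above. The numerals 1 to 8 on it stand 0.524 rad apart and the numeral at the white index mark is the setting: 0 rad reads 1, 1.571 rad reads 4, 3.665 rad reads 8 (end stops just outside 1 and 8). It clicks into each numeral (about 0.15 N m to turn out of a click).
- tape: bystander: roll of black tape, 62 mm across, 19 mm high. Origin under its centre.
- light_pen: bystander: white light pen, 18 x 140 x 20 mm, lying along its y. Origin under its middle.
- meter: bystander: yellow and black power meter, 161 x 70 x 32 mm. Origin under its centre.
Not all that is in view belongs to the job. There is more than one size of the cap; the one meant has the size given above.

How it is judged:
On the way, in this order (a step that is already met when the one before it is completed fails the run):
1. the cap is unscrewed and set down on the table (height (world z) of cap below 0.012 m and horizontal distance between cap and jar_mouth above 0.06 m and contact force between cap and the fingers below 0.1 N), for 0.2 s.
2. the jar is tipped right over with its cap off (value of joint jar above 2 rad and distance between cap and jar_mouth above 0.06 m), for 0.2 s.
At the end, for the whole second after the job is handed in: every adapter at rest inside the tray (origin within its outline, under 45 mm above its underside); tray flat on the table; jar upright (0.08 rad); cap screwed home and square, its lower edge 20 to 24 mm below the rim; sleeve clicked in at 4 (1.571 rad within 0.13) (x of adapter_0 in the frame of tray between -0.05 and 0.05 m and y of adapter_0 in the frame of tray between -0.075 and 0.075 m and z of adapter_0 in the frame of tray between -0.004 and 0.045 m and linear speed of each of adapter_0, adapter_1, adapter_2, adapter_3, stray_0, stray_1, cap below 0.02 m/s and x of adapter_1 in the frame of tray between -0.05 and 0.05 m and y of adapter_1 in the frame of tray between -0.075 and 0.075 m and z of adapter_1 in the frame of tray between -0.004 and 0.045 m and x of adapter_2 in the frame of tray between -0.05 and 0.05 m and y of adapter_2 in the frame of tray between -0.075 and 0.075 m and z of adapter_2 in the frame of tray between -0.004 and 0.045 m and x of adapter_3 in the frame of tray between -0.05 and 0.05 m and y of adapter_3 in the frame of tray between -0.075 and 0.075 m and z of adapter_3 in the frame of tray between -0.004 and 0.045 m and x of stray_0 in the frame of tray between -0.05 and 0.05 m and y of stray_0 in the frame of tray between -0.075 and 0.075 m and z of stray_0 in the frame of tray between -0.004 and 0.045 m and x of stray_1 in the frame of tray between -0.05 and 0.05 m and y of stray_1 in the frame of tray between -0.075 and 0.075 m and z of stray_1 in the frame of tray between -0.004 and 0.045 m and height (world z) of tray below 0.01 m and angle between tray's own z axis and vertical below 0.05 rad and value of joint jar below 0.08 rad and z of cap in the frame of jar_mouth between -0.024 and -0.02 m and horizontal distance between cap and jar_mouth below 0.004 m and angle between the z axis of cap and the z axis of jar_mouth, either way round below 0.08 rad and value of joint sleeve between 1.441 and 1.701 rad); the robot touches nothing.
It fails at once if the tape is pushed more than 30 mm from its place (distance of tape from where it was at the start of the episode above 0.03 m).
It fails at once if the light pen is pushed more than 30 mm from its place (distance of light_pen from where it was at the start of the episode above 0.03 m).
It fails at once if the power meter is pushed more than 30 mm from its place (distance of meter from where it was at the start of the episode above 0.03 m).
It fails at once if an adapter falls off the table (height (world z) of any of adapter_0, adapter_1, adapter_2, adapter_3, stray_0, stray_1 below -0.05 m).
Of adapter_3, stray_0, stray_1 only 1 to 3 are there at a start; the rules pass over those that are not, and their reading is None.
At some moment in a run one of tray, stray_0, stray_1 may be knocked a few centimetres aside while the robot is not near it.
It also fails if it takes over 210 s, if anything falls off the work surface, if the arm or the gripper's body presses on something with over 40 N, if the wrist force passes 120 N, or if a joint passes its speed limit or range.

## Robot

A 6-joint arm with a two-finger parallel gripper is mounted at the origin on a cart in front of the work surface, level with it; the furniture and walls round the work are solid. World frame = base frame: x ahead of the robot, y to its left, z up, the work surface at z = 0. Lengths are in m, angles in rad, forces in N, time in s.
With the tool pointing down it reaches from about 0.225 to 0.875 m from the base axis. Payload 3.4 kg.
Tool frame: the origin (TCP) lies midway between the tips of the shut fingers; the grasp point (between the pads) lies 19 mm behind it; z points along the fingers, y is the line along which they close (so a half turn about z gives the same grasp; the last joint's range is limited). The gripper opens to 85 mm and grips with 20 to 120 N. Pads are 22 mm wide; open, the fingers measure 114 mm over their backs; the gripper's body (76 mm by 85 mm) begins 54 mm behind the grasp point. The pads swing forward as they close: fully open they stand 13 mm farther back than shut.
Start: joints at [1.12, 0.276, 1.505, -0, 1.361, -0.121], TCP at [0.186, 0.544, 0.198] pointing down, gripper open.
Joint ranges: [-2.89, 2.89], [-0.75, 2.08], [0.22, 2.7], [-1.18, 4.32], [0.11, 2.71], [-2.7, 2.7]. Speed limits (rad/s): [2.57, 2.57, 3.14, 3.14, 3.14, 3.14].

## Interface

Orientations are given as [roll, pitch, yaw] about the fixed x, y, z axes, in that order (R = Rz(yaw) Ry(pitch) Rx(roll)).
In Python, from cell import r, camera, camera_model, hand_in, spot_in, outline_of gives the robot as it stands. The module is installed in compiled form; this text tells all that it offers.
- The arm moves only by the tool carry_out, never from a script. Its argument "series" is text: rows parted by semicolons, each of 7 numbers parted by spaces: the turn, a rotation vector about the tool's x, y, z in units of 180 degrees (1.0 is 180 degrees), then the shift along the tool's x, y, z in units of 0.15 m (1.0 is 0.15 m), then the closure, from -1 (fully open) to 1 (shut). A call has 1 to 12 rows; each row is the pose to reach, as a shift and turn from the pose commanded when the call began, along the tool's axes at that moment, turning the shorter way round; what a row does not reach only later rows make up. A row lasts 1/10 s, in which the tool goes at most 50 mm and 8.59 degrees, less where a joint would pass 70% of its speed; a pose out of reach is approached as far as the arm can. A call with a number of a shift or a turn outside -1 to 1 is refused whole. A call with a gripper value outside its range is refused whole. The fingers move at their own pace and stop on an object; "newtons" is the grip in N (left out, the last holds). Time passes only in rows, so rows that repeat a pose let the fingers close. It gives the time, the measured TCP pose, the force, the opening and the grip force at its end, in the units of the state.
- r.sense(): the state, without advancing time (a new reading comes with each control period).
- camera(name): name is "side" or "top"; returns the picture (400x640x3 uint8, red, green, blue); there is no depth.
- camera_model(name): a dict with "camera_matrix" (3x3 intrinsics, pixels), "T" (4x4, takes a point from camera to world coordinates). Camera axes: x right, y down, z forward; pixel columns grow to the right and rows downward; lengths in m; the calibration is good to about 2 mm. A picture is of the moment at which its call begins. camera_model takes no time and is no camera call.
- hand_in(): hands the job in; it is judged then, once.
Trained networks look in the newest picture that a camera, given by its name, has taken for a name from the list of things; names that differ only in an ending like _2 or _b are one class to them, and where a whole thing is asked for, a point or a joint stands for the part that bears it (a point fixed in the world has none). Each returns a list of dicts, best first, with "score" (0 to 1); they miss things now and then, are a little off and sometimes report something else, mostly with a low value. They report only what shows in the picture. A call takes as long as a camera call. They do not tell look-alikes from the thing itself.
- spot_in(camera, thing): "extent" ([left, top, right, bottom] in pixels, round what is visible of it).
- outline_of(camera, thing): "mask" (400x640 bool, what is visible of it) and "extent" ([left, top, right, bottom] in pixels, round what is visible of it).
The state is a dict: "time_s": time; "joint_pos": joint angles; "qvel": joint speeds; "joint_efforts": joint torques, N m; "ee_pos": TCP position; "ee_rot": TCP orientation; "wrist_force": force on the tool from outside, world axes, zero at the start; "moment": the same for the moment, N m; "gripper_width": opening from 0.0 (shut) to 1.0 (fully open); "grasp_force": force on a finger pad.
Only numpy, scipy, OpenCV 4.12 (cv2) and the standard library are available. Lean on these libraries where they do the work, as an engineer would, in place of code of your own. Each camera call takes 0.05 s, during which the arm holds its last target. There are 200 camera calls.

## Working session

There is one attempt and no reset: what is moved stays moved. The work goes in short steps, Python scripts to look and compute and a tool call to move; the robot and the scene stay as the last step left them, time stands still between calls to the robot, and variables do not carry over. Pictures are saved under pics/ and viewed, at most 14 in all, crops included, and the job is handed in when it is done.

Besides the shell and the picture viewer there is one more tool, called after "Request:" by a JSON object that holds its "method" and its "body". carry_out: Moves the arm, as the interface text tells. Its arguments: {"type":"object","properties":{"series":{"type":"string"},"newtons":{"type":"number"}},"required":["series"]}

```bash
mkdir -p pics
cat > h.py <<'E'
import numpy as np, cv2
from cell import r, camera, camera_model, hand_in, spot_in, outline_of
from scipy.spatial.transform import Rotation as R
def snap(cam,fn=None,crop=None,scale=1):
    im=camera(cam)
    if fn:
        o=im[:,:,::-1]
        if crop: o=o[crop[1]:crop[3],crop[0]:crop[2]]
        if scale!=1: o=cv2.resize(o,None,fx=scale,fy=scale,interpolation=cv2.INTER_CUBIC)
        cv2.imwrite('pics/'+fn,o)
    return im
def ray(cam,u,v,z):
    m=camera_model(cam);K=np.array(m["camera_matrix"]);T=np.array(m["T"])
    d=T[:3,:3]@np.linalg.solve(K,[u,v,1.]);o=T[:3,3]
    return o+d*(z-o[2])/d[2]
def proj(cam,p):
    m=camera_model(cam);K=np.array(m["camera_matrix"]);T=np.array(m["T"])
    c=K@(T[:3,:3].T@(np.array(p)-T[:3,3]));return c[:2]/c[2]
def st():
    s=r.sense();print({k:np.round(s[k],4).tolist() for k in("time_s","joint_pos","ee_pos","ee_rot","wrist_force","gripper_width","grasp_force")});return s
E
python3 - <<'E'
from h import *
st()
for c in("side","top"):
    snap(c,c+'0.png')
    m=camera_model(c);print(c,np.round(m["T"],3).tolist(),np.round(m["camera_matrix"],1).tolist())
    for t in("stand","cap","tray","stray_0","driver_stand","sleeve_grip","lever_grip","tape","light_pen","meter"):
        print(t,[(round(d["score"],2),np.round(d["extent"]).tolist()) for d in spot_in(c,t)][:5])
E
```

```text
{'time_s': 0.0, 'joint_pos': [1.12, 0.2766, 1.5062, -0.0, 1.3607, -0.121], 'ee_pos': [0.186, 0.5435, 0.197], 'ee_rot': [-3.1397, -0.0002, 2.8118], 'wrist_force': [-0.2421, 0.3647, -0.8182], 'gripper_width': 1.0003, 'grasp_force': 0.0}
side [[0.988, -0.11, 0.111, 0.439], [-0.155, -0.618, 0.77, -1.034], [-0.016, -0.778, -0.628, 0.957], [0.0, 0.0, 0.0, 1.0]] [[404.0, 0.0, 319.6], [0.0, 404.0, 197.3], [0.0, 0.0, 1.0]]
stand [(0.94, [294.0, 188.0, 345.0, 237.0]), (0.46, [294.0, 184.0, 340.0, 225.0])]
cap [(0.65, [318.0, 182.0, 336.0, 202.0]), (0.59, [259.0, 209.0, 284.0, 234.0])]
tray [(0.76, [266.0, 249.0, 305.0, 295.0])]
stray_0 [(0.38, [332.0, 292.0, 339.0, 301.0]), (0.36, [295.0, 187.0, 342.0, 218.0])]
driver_stand [(0.89, [267.0, 142.0, 284.0, 171.0]), (0.6, [294.0, 186.0, 340.0, 221.0])]
sleeve_grip [(0.46, [268.0, 137.0, 276.0, 145.0])]
lever_grip [(0.7, [296.0, 187.0, 342.0, 223.0])]
tape [(0.77, [364.0, 252.0, 383.0, 269.0])]
light_pen [(0.8, [370.0, 279.0, 379.0, 321.0]), (0.73, [318.0, 183.0, 337.0, 205.0])]
meter [(0.73, [372.0, 278.0, 379.0, 322.0]), (0.63, [242.0, 182.0, 285.0, 204.0]), (0.35, [319.0, 182.0, 338.0, 206.0])]
top [[-0.022, -0.98, 0.196, 0.321], [-1.0, 0.024, 0.007, -0.024], [-0.012, -0.196, -0.981, 1.398], [0.0, 0.0, 0.0, 1.0]] [[397.0, 0.0, 313.0], [0.0, 397.0, 199.2], [0.0, 0.0, 1.0]]
stand [(0.93, [299.0, 177.0, 330.0, 222.0])]
cap [(0.62, [290.0, 237.0, 315.0, 262.0]), (0.58, [314.0, 176.0, 334.0, 196.0]), (0.41, [289.0, 161.0, 300.0, 180.0])]
tray [(0.74, [351.0, 228.0, 396.0, 256.0])]
stray_0 []
driver_stand [(0.56, [185.0, 229.0, 212.0, 254.0])]
sleeve_grip [(0.49, [186.0, 235.0, 196.0, 242.0])]
lever_grip [(0.49, [298.0, 188.0, 327.0, 218.0])]
tape [(0.73, [355.0, 155.0, 373.0, 175.0]), (0.15, [185.0, 237.0, 197.0, 242.0])]
light_pen [(0.66, [386.0, 169.0, 424.0, 180.0]), (0.52, [350.0, 225.0, 398.0, 256.0])]
meter [(0.83, [244.0, 233.0, 269.0, 281.0])]
```

Run:
```python
from h import *
snap("side","s1.png",(210,110,410,330),2.7)
snap("top","t1.png",(160,130,440,290),2.85)
```

```text
(no output)
```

View pics/s1.png

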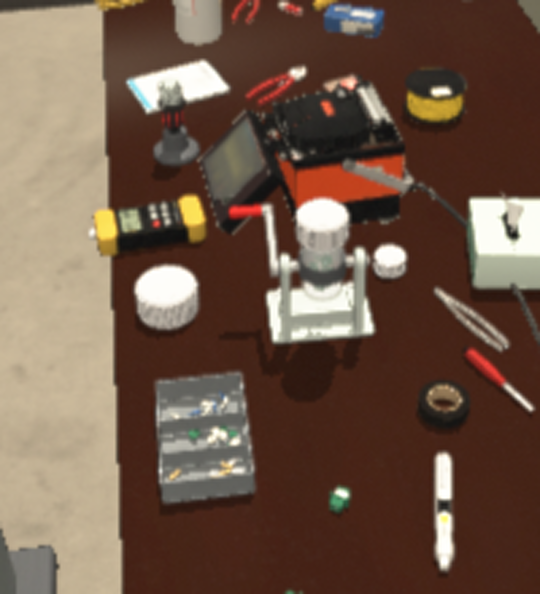

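View pics/t1.png

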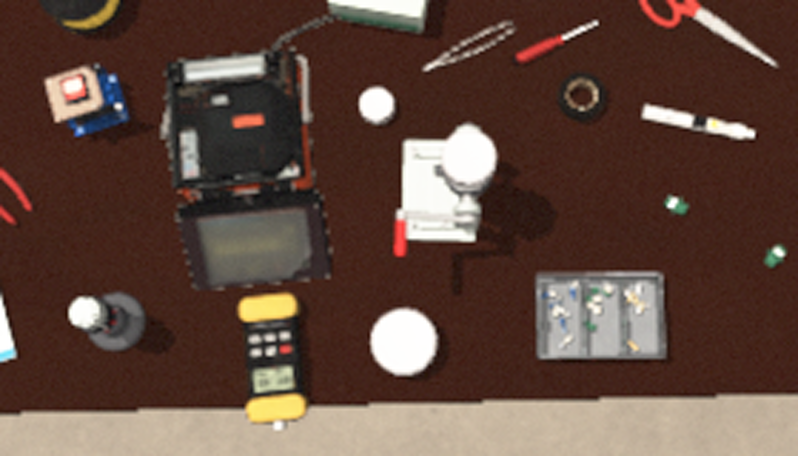

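The pictures show three white caps: one on the jar (side ≈ 329,191; top ≈ 325,184), a larger one lying at side ≈ 272,221 / top ≈ 302,249, and a small one at side ≈ 354,206 / top ≈ 292,167. The one meant is on the jar; I'll check its width against 61 mm. There are two strays, at top ≈ 397,202 and 432,220. The tray is at top ≈ 370,240 with its long side along world y, and the driver is at top ≈ 195,240.

```bash
cat >> h.py <<'E'
def blob(im,box,kind):
    l,t,rr,b=box;c=cv2.resize(im[t:b,l:rr],None,fx=4,fy=4,interpolation=cv2.INTER_CUBIC);h=cv2.cvtColor(c,cv2.COLOR_RGB2HSV).astype(int)
    H,S,V=h[...,0],h[...,1],h[...,2]
    m={'white':(S<60)&(V>150),'red':((H<8)|(H>172))&(S>150)&(V>110),'green':(H>55)&(H<95)&(S>90)&(V>50),'gw':(((H>55)&(H<95)&(S>80))|(S<70))&(V>60),'grey':(S<80)&(V>55)}[kind].astype(np.uint8)
    n,L,s,cen=cv2.connectedComponentsWithStats(m)
    if n<2: return None
    k=1+np.argmax(s[1:,4]);cs=max(cv2.findContours((L==k).astype(np.uint8),0,1)[0],key=cv2.contourArea)
    f=lambda p:(np.array(p)+.5)/4-.5+[l,t]
    q=cv2.minAreaRect(cs);
    return dict(c=f(cen[k]),box=f(cv2.boxPoints(q)),rc=f(q[0]),area=s[k,4]/16,wh=np.array(q[1])/4,cont=f(cs[:,0]))
def tri(a,b):
    A=[];B=[]
    for cam,p in(("side",a),("top",b)):
        m=camera_model(cam);K=np.array(m["camera_matrix"]);T=np.array(m["T"])
        d=T[:3,:3]@np.linalg.solve(K,[p[0],p[1],1.]);d/=np.linalg.norm(d);P=np.eye(3)-np.outer(d,d);A.append(P);B.append(P@T[:3,3])
    x=np.linalg.lstsq(np.vstack(A),np.hstack(B),rcond=None)[0]
    return x,[np.round(proj("side",x)-a,1).tolist(),np.round(proj("top",x)-b,1).tolist()]
E
python3 - <<'E'
from h import *
s=camera("side");t=camera("top")
np.set_printoptions(precision=4,suppress=True)
a=blob(s,(290,180,312,200),'red');b=blob(t,(294,200,306,225),'red')
print('lever',tri(a['rc'],b['rc']));print(a['box'],b['box'])
for n,z in(('side',.145),('top',.145)):
    bb=a if n=='side' else b
    print([ray(n,*p,z)[:2] for p in bb['box']])
b=blob(t,(312,170,337,200),'white');print('jarcap top',b['c'],b['wh'],ray('top',*b['rc'],.191),ray('top',*b['c'],.191), b['wh']*(1.398-.191)/397/.98)
for nm,bx in(('big',(285,232,320,268)),('small',(283,156,304,180))):
    q=blob(t,bx,'white');print(nm,q['wh'],q['wh']*(1.398-.03)/397,ray('top',*q['rc'],.03))
q=blob(t,(345,222,402,262),'grey');print('tray',q['wh'],[ray('top',*p,.034)[:2] for p in q['box']],ray('top',*q['rc'],.034))
for nm,bx in(('st0',(388,192,408,212)),('st1',(424,208,442,230))):
    q=blob(t,bx,'gw');print(nm,q['wh'],ray('top',*q['rc'],.007),[ray('top',*p,.007)[:2] for p in q['box']])
for nm,bx in(('st0s',(326,285,346,306)),('st1s',(310,320,328,340))):
    q=blob(s,bx,'gw');print(nm,q['wh'],ray('side',*q['rc'],.007),[ray('side',*p,.007)[:2] for p in q['box']])
b=blob(t,(180,228,200,248),'white');print('sleeve',b['c'],b['wh'],ray('top',*b['c'],.128))
for c in('side','top'):
  for nm in("driver_stand","stand","tray","meter"):
    d=outline_of(c,nm)
    if d: 
        m=d[0]["mask"].astype(np.uint8);cs=max(cv2.findContours(m,0,1)[0],key=cv2.contourArea);q=cv2.minAreaRect(cs)
        print(c,nm,round(d[0]["score"],2),d[0]["extent"],q[0],[ray(c,*p,0)[:2] for p in cv2.boxPoints(q)])
print('sideray of table plate etc');
snap('side','sz.png',(285,165,350,245),9); snap('top','tz.png',(285,165,345,230),9)
E
```

```text
lever (array([0.5267, 0.0285, 0.141 ]), [[-0.0, 0.0], [-0.0, -0.0]])
[[293.9644 185.7256]
 [306.0111 184.9955]
 [306.3016 189.7885]
 [294.2549 190.5186]] [[297.375 207.125]
 [302.375 207.125]
 [302.375 219.625]
 [297.375 219.625]]
[array([0.5074, 0.0379]), array([0.5474, 0.0349]), array([0.545 , 0.0089]), array([0.5056, 0.0119])]
[array([0.5464, 0.036 ]), array([0.546, 0.02 ]), array([0.5056, 0.0207]), array([0.5059, 0.0366])]
jarcap top [321.902  186.3616] [22.   26.25] [ 0.6024 -0.0459  0.191 ] [ 0.6021 -0.0437  0.191 ] [0.0683 0.0814]
big [23.3345 22.981 ] [0.0804 0.0792] [0.4197 0.0308 0.03  ]
small [12.5 12. ] [0.0431 0.0414] [0.7156 0.0599 0.03  ]
tray [31.1319 46.3782] [array([ 0.5002, -0.1295]), array([ 0.4975, -0.2895]), array([ 0.391 , -0.2836]), array([ 0.3936, -0.1261])] [ 0.4452 -0.2072  0.034 ]
st0 [8.6963 6.0083] [ 0.5825 -0.312   0.007 ] [array([ 0.5776, -0.2936]), array([ 0.5981, -0.3017]), array([ 0.5874, -0.3303]), array([ 0.567 , -0.3222])]
st1 [6.171  8.8752] [ 0.5162 -0.4296  0.007 ] [array([ 0.5171, -0.4106]), array([ 0.534, -0.438]), array([ 0.5154, -0.4485]),
[... 1184 characters left out ...]
52.7] (198.75003051757812, 241.25003051757812) [array([0.4644, 0.4488]), array([0.5148, 0.3992]), array([0.453, 0.337]), array([0.4035, 0.3866])]
top stand 0.91 [298.9, 180.0, 329.5, 222.0] (313.5, 199.0) [array([0.6723, 0.0356]), array([ 0.6697, -0.0695]), array([ 0.5306, -0.0654]), array([0.5331, 0.0377])]
top tray 0.79 [351.2, 228.5, 393.5, 258.3] (370.4999694824219, 240.5) [array([ 0.3985, -0.1313]), array([ 0.5003, -0.1353]), array([ 0.4965, -0.2942]), array([ 0.3949, -0.2879])]
top meter 0.6 [244.3, 235.4, 268.3, 282.0] (255.75411987304688, 256.79510498046875) [array([0.4792, 0.235 ]), array([0.484 , 0.1632]), array([0.322 , 0.1482]), array([0.3173, 0.2184])]
sideray of table plate etc
```

View pics/tz.png

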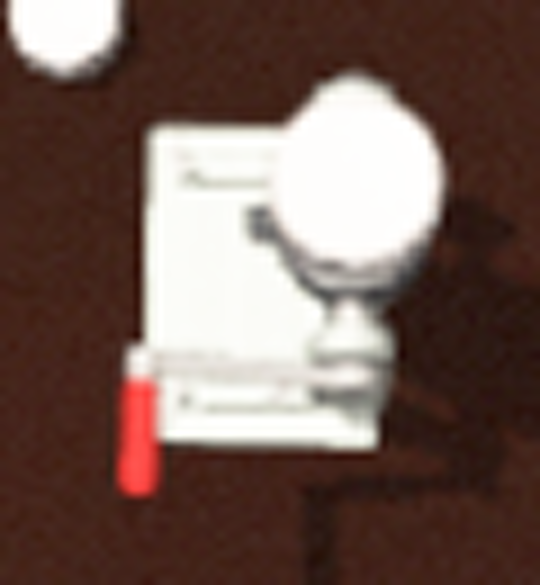

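The jar's cap measures about 60 mm across, against about 78 mm for the big one and 42 mm for the small one. So the cap on the jar is the one meant. Next I measure the driver and the stand more closely.

Run:
```python
from h import *
np.set_printoptions(precision=4,suppress=True)
print('cap',ray('top',324.3,183.4,.191)); f=lambda x,y:(285+x/9-.5,165+y/9-.5)
for p in((378,447),(160,440),(150,127)): print('plate',ray('top',*f(*p),.008))
s=snap('side')[:,:,::-1];t=snap('top')[:,:,::-1]
z=lambda im,c:cv2.resize(im[c[1]:c[3],c[0]:c[2]],(400,400),interpolation=cv2.INTER_CUBIC)
o=np.hstack([z(s,(255,130,295,170)),z(t,(178,222,218,262))])
cv2.imwrite('pics/drv.png',o)
```

```text
cap [ 0.6114 -0.0514  0.191 ]
plate [ 0.5432 -0.0603  0.008 ]
plate [0.5481 0.0255 0.008 ]
plate [0.6753 0.0274 0.008 ]
```

View pics/drv.png

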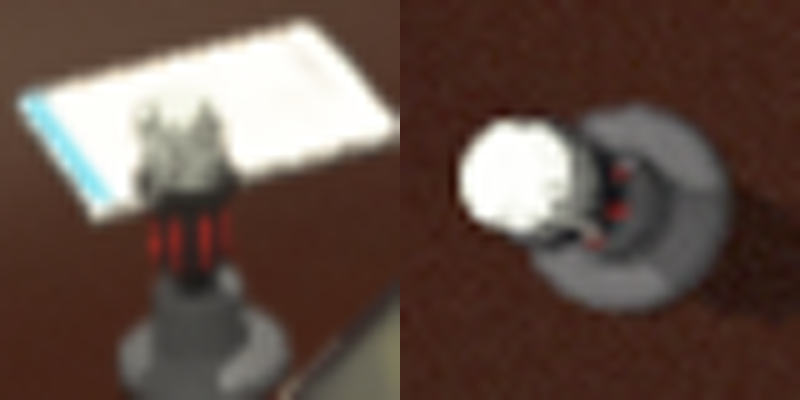

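The driver ends at its scale sleeve (side ≈ 272.7,140.5; top ≈ 189.5,238.7), with nothing above it. I start there: turn the sleeve clockwise to its stop at 1, then count up to 4.

```bash
cat >> h.py <<'E'
def goto(p,yaw=None,pose=None):
    s=r.sense();R0=R.from_euler('xyz',pose[1] if pose else s["ee_rot"]);p0=np.array(pose[0] if pose else s["ee_pos"])
    y0=R0.as_euler('xyz')[2]
    Rt=R.from_euler('xyz',[np.pi,0,y0 if yaw is None else yaw])
    rv=(R0.inv()*Rt).as_rotvec()/np.pi;d=R0.inv().apply(np.array(p)-p0)/.15
    print('GOTO',np.round(rv,4).tolist(),np.round(d,3).tolist())
E
python3 - <<'E'
from h import *
print(ray('top',189.5,238.7,.128),ray('side',272.7,140.5,.128),tri((272.7,140.5),(189.5,238.7)))
goto([.455,.385,.20],4.0)
E
```

```text
[0.45496647 0.38478148 0.128     ] [0.45709003 0.37078883 0.128     ] (array([0.45669399, 0.38817796, 0.11763765]), [[-0.2, 0.0], [-0.0, -0.2]])
GOTO [0.0, 0.0, -0.3782] [-2.039, -0.423, -0.014]
```

Request:
{"method": "carry_out", "body": {"series": "0 0 0 -1 -0.2 0 -1;0 0 0 -1 -0.2 0 -1;0 0 0 -1 -0.2 0 -1;0 0 0 -1 -0.2 0 -1"}}

```text
time_s: 2.3
ee_pos: [0.3235, 0.4643, 0.1979]
ee_rot: [-3.141, 0.004, 2.806]
wrist_force: [-1.0, -0.4, 0.4]
gripper_width: 0.999
grasp_force: 0.0
```

Request:
{"method": "carry_out", "body": {"series": "0 0 -0.378 -1 -0.2 0 -1;0 0 -0.378 -1 -0.2 0 -1;0 0 -0.378 -1 -0.2 0 -1;0 0 -0.378 -1 -0.2 0 -1;0 0 -0.378 -1 -0.2 0 -1;0 0 -0.378 -1 -0.2 0 -1;0 0 -0.378 -1 -0.2 0 -1;0 0 -0.378 -1 -0.2 0 -1;0 0 -0.378 -1 -0.2 0 -1;0 0 -0.378 -1 -0.2 0 -1"}}

```text
time_s: 3.3
ee_pos: [0.4502, 0.3905, 0.1979]
ee_rot: [3.141, 0.0, -2.286]
wrist_force: [0.5, -0.4, 0.5]
gripper_width: 1.001
grasp_force: 0.0
```

Run:
```python
from h import *
st();goto([.455,.385,.1025],4.0)
```

```text
{'time_s': 3.3, 'joint_pos': [0.5976, 0.3075, 1.459, 0.0004, 1.3751, -1.8288], 'ee_pos': [0.4502, 0.3905, 0.1979], 'ee_rot': [3.1413, 0.0001, -2.2861], 'wrist_force': [0.4877, -0.4097, 0.4852], 'gripper_width': 1.0006, 'grasp_force': 0.0}
GOTO [0.0001, 0.0, -0.0009] [0.007, -0.048, 0.636]
```

Request:
{"method": "carry_out", "body": {"series": "0 0 0 0.007 -0.048 0.3 -1;0 0 0 0.007 -0.048 0.6 -1;0 0 0 0.007 -0.048 0.636 -1;0 0 0 0.007 -0.048 0.636 -1;0 0 0 0.007 -0.048 0.636 0;0 0 0 0.007 -0.048 0.636 1;0 0 0 0.007 -0.048 0.636 1;0 0 0 0.007 -0.048 0.636 1;0 0 0 0.007 -0.048 0.636 1;0 0 0 0.007 -0.048 0.636 1;0 0 0 0.007 -0.048 0.636 1;0 0 0 0.007 -0.048 0.636 1", "newtons": 60}}

```text
time_s: 4.5
ee_pos: [0.4554, 0.3846, 0.1025]
ee_rot: [3.141, -0.0, -2.284]
wrist_force: [-1.3, 0.1, -0.8]
gripper_width: -0.002
grasp_force: 0.0
```

Run:
```python
from h import *
s=st();print(s["moment"],s["joint_efforts"])
```

```text
{'time_s': 4.5, 'joint_pos': [0.5846, 0.3732, 1.6063, 0.0001, 1.1622, -1.8439], 'ee_pos': [0.4554, 0.3846, 0.1025], 'ee_rot': [3.1415, -0.0001, -2.2839], 'wrist_force': [-1.3229, 0.1441, -0.8367], 'gripper_width': -0.0016, 'grasp_force': 0.0}
[0.01398754 0.01537042 0.06191252] [ 4.34200047e-03 -4.52276301e+01 -2.23558170e+01  3.05144358e-04
  1.23113492e-03  1.92227667e-04]
```

Run:
```python
from h import *
s=snap('side')[:,:,::-1];t=snap('top')[:,:,::-1]
z=lambda im,c:cv2.resize(im[c[1]:c[3],c[0]:c[2]],(400,400),interpolation=cv2.INTER_CUBIC)
cv2.imwrite('pics/drv2.png',np.hstack([z(s,(235,90,315,170)),z(t,(158,202,238,282))]))
p=r.sense()["ee_pos"];print(proj('side',p),proj('top',p))
```

```text
[272.61267178 144.27479029] [192.03167818 239.33798019]
```

View pics/drv2.png

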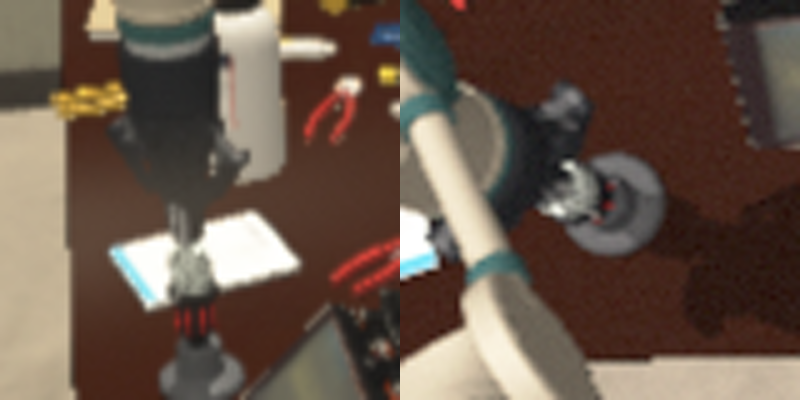

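Request:
{"method": "carry_out", "body": {"series": "0 0 0 0 0 -0.3 1;0 0 0 0 0 -0.5 1;0 0 0 0 0 -0.5 1;0 0 0 0 0 -0.5 1"}}

```text
time_s: 5.0
ee_pos: [0.4556, 0.3848, 0.1781]
ee_rot: [-3.141, 0.001, -2.284]
wrist_force: [-0.0, 0.2, -0.6]
gripper_width: -0.003
grasp_force: 0.0
```

Run:
```python
from h import *
s=snap('side')[:,:,::-1];t=snap('top')[:,:,::-1]
z=lambda im,c:cv2.resize(im[c[1]:c[3],c[0]:c[2]],(400,400),interpolation=cv2.INTER_CUBIC)
cv2.imwrite('pics/drv3.png',np.hstack([z(s,(245,100,295,150)),z(t,(168,212,218,262))]))
p=st()["ee_pos"];print(proj('side',p),proj('top',p))
for zz in(0,.01,.03): print(ray('top',200.5,242.2,zz),ray('side',275,165,zz))
for c in((.455,.385),(.455,.37),(.455,.355)):print(c,proj('side',[*c,.128]),proj('top',[*c,.128]),proj('side',[*c,.01]),proj('top',[*c,.01]))
```

```text
{'time_s': 5.1, 'joint_pos': [0.5846, 0.3198, 1.4952, 0.0001, 1.3291, -1.8439], 'ee_pos': [0.4545, 0.384, 0.1762], 'ee_rot': [3.1408, -0.0024, -2.2839], 'wrist_force': [-0.3025, 0.4961, -0.1059], 'gripper_width': -0.0043, 'grasp_force': 0.0}
[270.72585442 128.18604022] [184.79616516 237.31520998]
[0.45520968 0.38654824 0.        ] [0.45641287 0.38660303 0.        ]
[0.45424889 0.38361332 0.01      ] [0.45622683 0.37175917 0.01      ]
[0.45232731 0.37774347 0.03      ] [0.45585476 0.34207146 0.03      ]
(0.455, 0.385) [271.94364887 138.73597777] [189.43251472 238.69115213] [274.48492306 163.26631836] [200.11209006 241.99444129]
(0.455, 0.37) [272.18614451 140.65091996] [194.09314588 238.58159464] [274.73421427 165.26566188] [204.38558615 241.89425501]
(0.455, 0.355) [272.43216063 142.59366269] [198.75455182 238.47201893] [274.98696367 167.29274049] [208.65973352 241.79405346]
```

View pics/drv3.png

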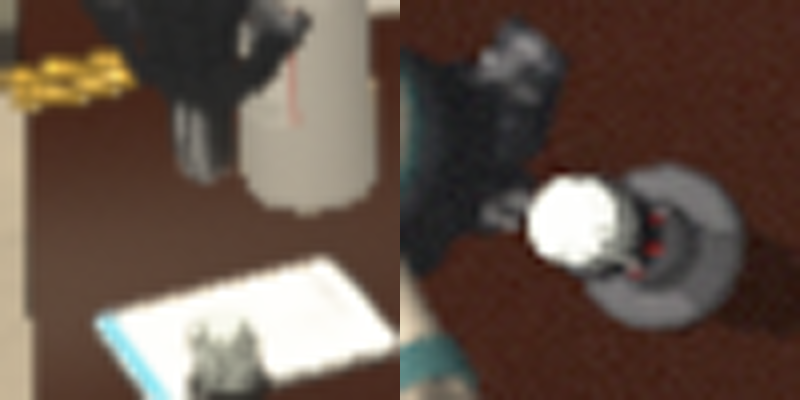

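Seen in both views, the shut fingertips sit about 26 mm above the reported TCP: side ≈ 270.6,122.5 against a projected 128.2, and top ≈ 181,238 against 184.8. I check this by gently touching the sleeve's top, which is at 128 mm.

Request:
{"method": "carry_out", "body": {"series": "0 0 0 0 0 0.3 1;0 0 0 0 0 0.47 1;0 0 0 0 0 0.47 1;0 0 0 0 0 0.48 1;0 0 0 0 0 0.49 1;0 0 0 0 0 0.49 1"}}

```text
time_s: 5.7
ee_pos: [0.4562, 0.3852, 0.1052]
ee_rot: [-3.141, 0.002, -2.284]
wrist_force: [0.1, -0.0, -0.2]
gripper_width: -0.003
grasp_force: 0.0
```

Request:
{"method": "carry_out", "body": {"series": "0 0 0 0 0 0.01 1;0 0 0 0 0 0.02 1;0 0 0 0 0 0.02 1"}}

```text
time_s: 6.0
ee_pos: [0.4554, 0.3846, 0.1012]
ee_rot: [-3.142, 0.0, -2.284]
wrist_force: [-0.4, -0.1, 0.2]
gripper_width: 0.002
grasp_force: 0.0
```

Request:
{"method": "carry_out", "body": {"series": "0 0 0 0 0 0.01 1;0 0 0 0 0 0.02 1;0 0 0 0 0 0.02 1"}}

```text
time_s: 6.3
ee_pos: [0.4552, 0.3845, 0.0977]
ee_rot: [3.141, -0.001, -2.284]
wrist_force: [0.3, -0.6, 0.3]
gripper_width: -0.0
grasp_force: 0.0
```

Request:
{"method": "carry_out", "body": {"series": "0 0 0 0 0 0.01 1;0 0 0 0 0 0.02 1;0 0 0 0 0 0.02 1"}}

```text
time_s: 6.6
ee_pos: [0.4552, 0.3845, 0.0947]
ee_rot: [3.141, -0.0, -2.284]
wrist_force: [-0.5, 0.9, -0.0]
gripper_width: 0.002
grasp_force: 0.0
```

Request:
{"method": "carry_out", "body": {"series": "0 0 0 0 0 0.01 1;0 0 0 0 0 0.02 1;0 0 0 0 0 0.02 1"}}

```text
time_s: 6.9
ee_pos: [0.4556, 0.3847, 0.0941]
ee_rot: [-3.141, 0.001, -2.284]
wrist_force: [-2.0, -1.2, 9.3]
gripper_width: -0.001
grasp_force: 5.0
```

Run:
```python
from h import *
s=snap('side')[:,:,::-1];t=snap('top')[:,:,::-1]
z=lambda im,c:cv2.resize(im[c[1]:c[3],c[0]:c[2]],(400,400),interpolation=cv2.INTER_CUBIC)
cv2.imwrite('pics/drv4.png',np.hstack([z(s,(250,115,290,155)),z(t,(175,222,215,262))]))
p=st()["ee_pos"];print(proj('side',p),proj('top',p))
```

```text
{'time_s': 7.0, 'joint_pos': [0.5847, 0.3799, 1.6186, -0.0001, 1.1415, -1.844], 'ee_pos': [0.4556, 0.3847, 0.0941], 'ee_rot': [-3.1411, 0.0015, -2.2837], 'wrist_force': [-2.8351, -1.9893, 10.1587], 'gripper_width': 0.0026, 'grasp_force': 5.0038}
[272.8473284  146.03726245] [192.78060286 239.52095087]
```

View pics/drv4.png

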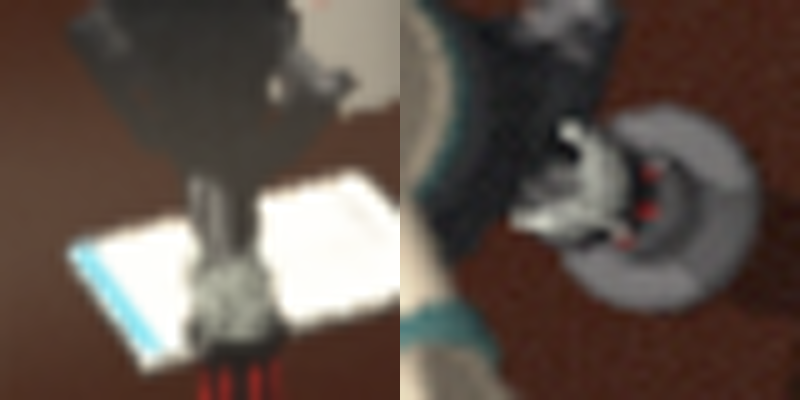

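Contact came at TCP z = 0.094, so the real fingertips are about 33 mm above the reported TCP. From here on I command z about 33 mm lower. Now lift, open, come down and grip the sleeve.

Request:
{"method": "carry_out", "body": {"series": "0 0 0 0 0 -0.2 1;0 0 0 0 0 -0.2 -1;0 0 0 0 0 -0.2 -1;0 0 0 0 0 -0.2 -1;0 0 0 0 0 -0.2 -1;0 0 0 0 0 -0.2 -1;0 0 0 0 0 -0.2 -1;0 0 0 0 0 -0.2 -1"}}

```text
time_s: 7.8
ee_pos: [0.4553, 0.3845, 0.1217]
ee_rot: [3.141, -0.0, -2.284]
wrist_force: [-0.1, 0.4, -0.2]
gripper_width: 1.001
grasp_force: 0.0
```

Request:
{"method": "carry_out", "body": {"series": "0 0 0 0 0 0.15 -1;0 0 0 0 0 0.30 -1;0 0 0 0 0 0.345 -1;0 0 0 0 0 0.345 -1;0 0 0 0 0 0.345 1;0 0 0 0 0 0.345 1;0 0 0 0 0 0.345 1;0 0 0 0 0 0.345 1;0 0 0 0 0 0.345 1;0 0 0 0 0 0.345 1;0 0 0 0 0 0.345 1", "newtons": 60}}

```text
time_s: 8.9
ee_pos: [0.4547, 0.3863, 0.0718]
ee_rot: [3.139, 0.002, -2.285]
wrist_force: [-3.5, 2.0, 5.4]
gripper_width: 0.384
grasp_force: 59.4
```

Run:
```python
from h import *
s=st();print(s["moment"]);print(tri((270.6,122.5),(180.8,238)))
```

```text
{'time_s': 8.9, 'joint_pos': [0.5856, 0.4003, 1.6475, 0.0036, 1.0921, -1.8435], 'ee_pos': [0.4547, 0.3863, 0.0718], 'ee_rot': [3.139, 0.0025, -2.285], 'wrist_force': [-3.5215, 1.9823, 5.4231], 'gripper_width': 0.384, 'grasp_force': 59.3739}
[ 0.39636006  0.55083427 -0.15042957]
(array([0.45337619, 0.3892379 , 0.1977141 ]), [[-0.8, 0.2], [-0.1, -1.0]])
```

```bash
cat > m.py <<'E'
from h import *
s=r.sense();print(round(s["time_s"],1),'yaw',round(s["ee_rot"][2],3),'j6',round(s["joint_pos"][5],3),'M',np.round(s["moment"],2),'F',np.round(s["wrist_force"],1),'e6',np.round(s["joint_efforts"][5],3),'p',np.round(s["ee_pos"],4),'w',round(s["gripper_width"],3),round(s["grasp_force"],1))
E
python3 m.py
```

```text
8.9 yaw -2.285 j6 -1.843 M [ 0.4   0.55 -0.15] F [-3.5  2.   5.4] e6 -0.16 p [0.4547 0.3863 0.0718] w 0.384 59.4
```

Request:
{"method": "carry_out", "body": {"series": "0 0 0.045 0 0 0 1;0 0 0.09 0 0 0 1;0 0 0.135 0 0 0 1;0 0 0.18 0 0 0 1"}}

```text
time_s: 9.3
ee_pos: [0.4543, 0.3868, 0.0718]
ee_rot: [3.137, 0.0, -2.856]
wrist_force: [-3.4, 3.0, 4.1]
gripper_width: 0.382
grasp_force: 60.4
```

```bash
python3 m.py
```

```text
9.3 yaw -2.856 j6 -1.273 M [ 0.64  0.7  -0.01] F [-3.4  3.   4.1] e6 -1.163 p [0.4543 0.3868 0.0718] w 0.382 60.4
```

Request:
{"method": "carry_out", "body": {"series": "0 0 0.045 0 0 0 1;0 0 0.09 0 0 0 1;0 0 0.135 0 0 0 1;0 0 0.18 0 0 0 1"}}

```text
time_s: 9.7
ee_pos: [0.4543, 0.3874, 0.0718]
ee_rot: [3.137, -0.002, 2.862]
wrist_force: [-4.7, 4.7, 4.6]
gripper_width: 0.376
grasp_force: 60.8
```

```bash
python3 m.py
```

```text
9.7 yaw 2.862 j6 -0.707 M [0.87 0.68 0.05] F [-4.7  4.7  4.6] e6 -1.113 p [0.4543 0.3874 0.0718] w 0.376 60.8
```

Request:
{"method": "carry_out", "body": {"series": "0 0 0.045 0 0 0 1;0 0 0.09 0 0 0 1;0 0 0.135 0 0 0 1;0 0 0.18 0 0 0 1"}}

```text
time_s: 10.1
ee_pos: [0.4547, 0.3878, 0.0719]
ee_rot: [3.137, -0.005, 2.296]
wrist_force: [-3.4, 6.1, 3.7]
gripper_width: 0.381
grasp_force: 60.7
```

```bash
python3 m.py
```

```text
10.1 yaw 2.296 j6 -0.142 M [1.01 0.62 0.22] F [-3.4  6.1  3.7] e6 -0.967 p [0.4547 0.3878 0.0719] w 0.381 60.7
```

Request:
{"method": "carry_out", "body": {"series": "0 0 0.045 0 0 0 1;0 0 0.09 0 0 0 1;0 0 0.135 0 0 0 1;0 0 0.18 0 0 0 1;0 0 0.18 0 0 0 1"}}

```text
time_s: 10.6
ee_pos: [0.4552, 0.3881, 0.0719]
ee_rot: [3.14, -0.006, 1.735]
wrist_force: [-3.0, 5.9, 3.9]
gripper_width: 0.384
grasp_force: 60.6
```

```bash
python3 m.py
```

```text
10.6 yaw 1.735 j6 0.42 M [1.   0.49 0.13] F [-3.   5.9  3.9] e6 0.639 p [0.4552 0.3881 0.0719] w 0.384 60.6
```

Request:
{"method": "carry_out", "body": {"series": "0 0 0.045 0 0 0 1;0 0 0.09 0 0 0 1;0 0 0.09 0 0 0 1"}}

```text
time_s: 10.9
ee_pos: [0.4555, 0.388, 0.0719]
ee_rot: [3.141, -0.007, 1.451]
wrist_force: [-3.0, 6.0, 3.3]
gripper_width: 0.376
grasp_force: 60.7
```

```bash
python3 m.py
```

```text
10.9 yaw 1.451 j6 0.703 M [ 0.93  0.35 -0.03] F [-3.   6.   3.3] e6 0.44 p [0.4555 0.388  0.0719] w 0.376 60.7
```

Request:
{"method": "carry_out", "body": {"series": "0 0 0.045 0 0 0 1;0 0 0.09 0 0 0 1;0 0 0.09 0 0 0 1"}}

```text
time_s: 11.2
ee_pos: [0.4552, 0.3867, 0.0718]
ee_rot: [-3.141, -0.004, 1.171]
wrist_force: [-3.3, 3.8, 5.2]
gripper_width: 0.38
grasp_force: 60.9
```

```bash
python3 m.py
```

```text
11.2 yaw 1.171 j6 0.985 M [ 0.55  0.51 -0.03] F [-3.3  3.8  5.2] e6 0.556 p [0.4552 0.3867 0.0718] w 0.38 60.9
```

Request:
{"method": "carry_out", "body": {"series": "0 0 0.045 0 0 0 1;0 0 0.09 0 0 0 1;0 0 0.09 0 0 0 1"}}

```text
time_s: 11.5
ee_pos: [0.4521, 0.3832, 0.0717]
ee_rot: [-3.139, 0.005, 0.89]
wrist_force: [-7.6, -2.7, 12.1]
gripper_width: 0.381
grasp_force: 61.8
```

```bash
python3 m.py
```

```text
11.5 yaw 0.89 j6 1.266 M [-0.47  1.42  0.22] F [-7.6 -2.7 12.1] e6 0.715 p [0.4521 0.3832 0.0717] w 0.381 61.8
```

Request:
{"method": "carry_out", "body": {"series": "0 0 0.045 0 0 0 1;0 0 0.09 0 0 0 1;0 0 0.09 0 0 0 1"}}

```text
time_s: 11.8
ee_pos: [0.4499, 0.3832, 0.0714]
ee_rot: [-3.139, 0.009, 0.608]
wrist_force: [-11.2, -1.7, 13.3]
gripper_width: 0.383
grasp_force: 62.4
```

```bash
python3 m.py
```

```text
11.8 yaw 0.608 j6 1.548 M [-0.28  1.88  0.71] F [-11.2  -1.7  13.3] e6 1.233 p [0.4499 0.3832 0.0714] w 0.383 62.4
```

Request:
{"method": "carry_out", "body": {"series": "0 0 0.045 0 0 0 1;0 0 0.09 0 0 0 1;0 0 0.09 0 0 0 1"}}

```text
time_s: 12.1
ee_pos: [0.4498, 0.3851, 0.0712]
ee_rot: [-3.138, 0.008, 0.325]
wrist_force: [-11.6, 4.0, 9.2]
gripper_width: 0.378
grasp_force: 62.7
```

```bash
python3 m.py
```

```text
12.1 yaw 0.325 j6 1.83 M [0.37 1.92 0.74] F [-11.6   4.    9.2] e6 1.247 p [0.4498 0.3851 0.0712] w 0.378 62.7
```

The sleeve is on its clockwise stop: the moment levels off at about 0.7 N·m. Release so it clicks into 1, grip again and turn anticlockwise by 90° to 4.

Request:
{"method": "carry_out", "body": {"series": "0 0 0 0 0 0 0;0 0 0 0 0 0 0;0 0 0 0 0 0 0;0 0 0 0 0 0 0;0 0 0 0 0 0 1;0 0 0 0 0 0 1;0 0 0 0 0 0 1;0 0 0 0 0 0 1;0 0 0 0 0 0 1", "newtons": 60}}

```text
time_s: 13.0
ee_pos: [0.4551, 0.387, 0.0711]
ee_rot: [-3.137, -0.001, 0.323]
wrist_force: [-3.2, 5.3, 4.1]
gripper_width: 0.377
grasp_force: 59.5
```

```bash
python3 m.py
```

```text
13.0 yaw 0.323 j6 1.832 M [0.75 0.44 0.03] F [-3.2  5.3  4.1] e6 0.008 p [0.4551 0.387  0.0711] w 0.377 59.5
```

Request:
{"method": "carry_out", "body": {"series": "0 0 -0.045 0 0 0 1;0 0 -0.09 0 0 0 1;0 0 -0.135 0 0 0 1;0 0 -0.18 0 0 0 1;0 0 -0.225 0 0 0 1;0 0 -0.27 0 0 0 1;0 0 -0.315 0 0 0 1;0 0 -0.36 0 0 0 1;0 0 -0.405 0 0 0 1;0 0 -0.45 0 0 0 1;0 0 -0.495 0 0 0 1;0 0 -0.5 0 0 0 1"}}

```text
time_s: 14.2
ee_pos: [0.4553, 0.3868, 0.0711]
ee_rot: [3.14, -0.004, 1.896]
wrist_force: [-2.9, 4.8, 3.1]
gripper_width: 0.378
grasp_force: 61.9
```

```bash
python3 m.py
```

```text
14.2 yaw 1.896 j6 0.258 M [0.7  0.42 0.05] F [-2.9  4.8  3.1] e6 -0.296 p [0.4553 0.3868 0.0711] w 0.378 61.9
```

Request:
{"method": "carry_out", "body": {"series": "0 0 0 0 0 0 -1;0 0 0 0 0 0 -1;0 0 0 0 0 0 -1;0 0 0 0 0 0 -1;0 0 0 0 0 -0.3 -1;0 0 0 0 0 -0.6 -1;0 0 0 0 0 -0.87 -1;0 0 0.104 0 0 -0.87 -1;0 0 0.104 0 0 -0.87 -1;0 0 0.104 0 0 -0.87 -1;0 0 0.104 0 0 -0.87 0"}}

```text
time_s: 15.3
ee_pos: [0.4553, 0.3844, 0.2005]
ee_rot: [-3.141, 0.0, 1.57]
wrist_force: [-1.0, 1.0, -0.3]
gripper_width: 0.859
grasp_force: 0.0
```

```bash
python3 m.py;  python3 - <<'E'
from h import *
camera('side')
for n in('tray','stray_0'): print(n,[(round(d["score"],2),np.round(d["extent"]).tolist()) for d in spot_in('side',n)][:4])
goto([.397,-.213,.2],1.5708)
E
```

```text
15.3 yaw 1.57 j6 0.585 M [-0.08  0.02  0.05] F [-1.   1.  -0.3] e6 0.147 p [0.4553 0.3844 0.2005] w 0.859 0.0
tray [(0.95, [266.0, 248.0, 305.0, 295.0]), (0.3, [296.0, 188.0, 343.0, 221.0])]
stray_0 [(0.56, [312.0, 329.0, 326.0, 338.0])]
GOTO [-0.0002, 0.0001, -0.0005] [-3.984, -0.382, 0.004]
```

Request:
{"method": "carry_out", "body": {"series": "0 0 0 -0.33 -0.03 0 0;0 0 0 -0.66 -0.06 0 0;0 0 0 -1 -0.1 0 0"}}

```text
time_s: 15.75
ee_pos: [0.4398, 0.2347, 0.2003]
ee_rot: [-3.141, 0.001, 1.571]
wrist_force: [2.5, -0.8, 0.5]
gripper_width: 0.503
grasp_force: 0.0
```

Request:
{"method": "carry_out", "body": {"series": "0 0 0 -0.33 -0.03 0 0;0 0 0 -0.66 -0.06 0 0;0 0 0 -1 -0.1 0 0"}}

```text
time_s: 16.05
ee_pos: [0.4244, 0.0856, 0.2007]
ee_rot: [3.141, 0.0, 1.57]
wrist_force: [1.1, -1.4, 1.2]
gripper_width: 0.498
grasp_force: 0.0
```

Request:
{"method": "carry_out", "body": {"series": "0 0 0 -0.33 -0.03 0 0;0 0 0 -0.66 -0.06 0 0;0 0 0 -1 -0.1 0 0"}}

```text
time_s: 16.35
ee_pos: [0.4091, -0.0631, 0.2009]
ee_rot: [3.141, 0.0, 1.569]
wrist_force: [0.5, -0.4, 0.4]
gripper_width: 0.504
grasp_force: 0.0
```

Request:
{"method": "carry_out", "body": {"series": "0 0 0 -0.33 -0.03 0 0;0 0 0 -0.66 -0.06 0.5 0;0 0 0 -0.99 -0.1 0.8 0;0 0 0 -0.99 -0.1 0.8 0;0 0 0 -0.99 -0.1 0.8 0"}}

```text
time_s: 16.85
ee_pos: [0.3913, -0.2111, 0.077]
ee_rot: [-3.136, -0.003, 1.565]
wrist_force: [-0.7, 0.4, 0.1]
gripper_width: 0.503
grasp_force: 0.0
```

```bash
python3 m.py
python3 - <<'E'
from h import *
s=snap('side')[:,:,::-1];t=snap('top')[:,:,::-1]
z=lambda im,c:cv2.resize(im[c[1]:c[3],c[0]:c[2]],(400,400),interpolation=cv2.INTER_CUBIC)
cv2.imwrite('pics/tr1.png',np.hstack([z(s,(245,225,325,305)),z(t,(335,200,415,280))]))
p=r.sense()["ee_pos"]; q=p+np.array([0,0,.033]);print(proj('side',p),proj('side',q),proj('top',q))
E
```

```text
16.9 yaw 1.565 j6 -0.644 M [ 0.02 -0.02 -0.03] F [-0.7  0.4  0.1] e6 -0.152 p [ 0.3913 -0.2111  0.077 ] w 0.503 0.0
[265.30046055 258.25700502] [264.14659132 250.40011723] [375.16873174 254.10325228]
```

View pics/tr1.png

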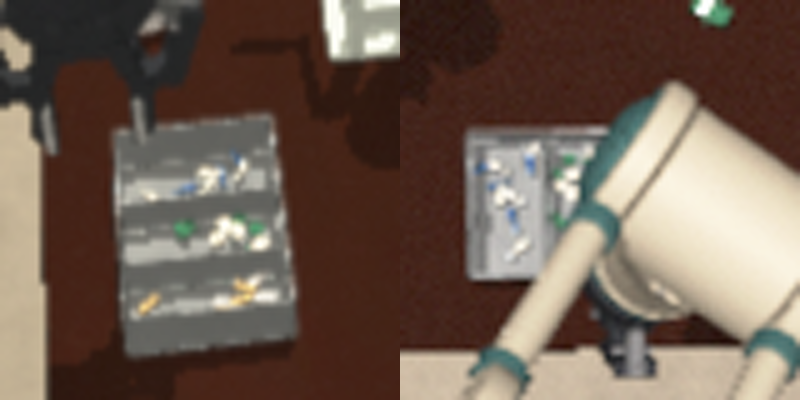

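Run:
```python
from h import *
print('side near wall',ray('side',269,268,.034),ray('side',267.6,251.5,.034),ray('side',270,295,.034))
print('top wall',ray('top',360,255.5,.034),'far',ray('top',360,226,.034),'left',ray('top',348.5,240,.034))
print('ends side: ',ray('side',299.5,248,.034),ray('side',304,292.5,.034))
```

```text
side near wall [ 0.39969361 -0.20820844  0.034     ] [ 0.39933087 -0.13961942  0.034     ] [ 0.39664569 -0.30826671  0.034     ]
top wall [ 0.39401104 -0.16937818  0.034     ] far [ 0.49493117 -0.1739663   0.034     ] left [ 0.44759368 -0.13239004  0.034     ]
ends side:  [ 0.49955962 -0.14162469  0.034     ] [ 0.49187626 -0.31565655  0.034     ]
```

Request:
{"method": "carry_out", "body": {"series": "0 0 0 0 0.01 0.2 0.1;0 0 0 0 0.01 0.35 0.1;0 0 0 0 0.01 0.45 0.1;0 0 0 0 0.01 0.5 0.1;0 0 0 0 0.01 0.53 0.1;0 0 0 0 0.01 0.53 0.1"}}

```text
time_s: 17.55
ee_pos: [0.3962, -0.2094, 0.0018]
ee_rot: [3.141, 0.0, 1.569]
wrist_force: [-0.6, 0.2, -0.5]
gripper_width: 0.45
grasp_force: 0.0
```

Request:
{"method": "carry_out", "body": {"series": "0 0 0 0 0 0 1;0 0 0 0 0 0 1;0 0 0 0 0 0 1;0 0 0 0 0 0 1;0 0 0 0 0 0 1;0 0 0 0 0 0 1;0 0 0 0 0 0 1", "newtons": 50}}

```text
time_s: 18.25
ee_pos: [0.3955, -0.2097, 0.0012]
ee_rot: [-3.142, -0.0, 1.568]
wrist_force: [0.7, 0.1, -0.0]
gripper_width: 0.002
grasp_force: 0.0
```

```bash
python3 m.py
```

```text
18.2 yaw 1.568 j6 -0.64 M [ 0.02 -0.05 -0.01] F [ 0.7  0.1 -0. ] e6 -0.0 p [ 0.3955 -0.2097  0.0012] w 0.002 0.0
```

Nothing gripped there either, which confirms the 34 mm offset. Go lower.

Request:
{"method": "carry_out", "body": {"series": "0 0 0 0 0 -0.1 0.1;0 0 0 0 0 -0.1 0.1;0 0 0 0 0 -0.1 0.1;0 0 0 0 0 0 0.1;0 0 0 0 0 0.06 0.1;0 0 0 0 0 0.11 0.1;0 0 0 0 0 0.11 0.1"}}

```text
time_s: 18.95
ee_pos: [0.3945, -0.2089, -0.0165]
ee_rot: [-3.139, -0.002, 1.568]
wrist_force: [-0.2, 0.2, -0.0]
gripper_width: 0.45
grasp_force: 0.0
```

Request:
{"method": "carry_out", "body": {"series": "0 0 0 0 0 0 1;0 0 0 0 0 0 1;0 0 0 0 0 0 1;0 0 0 0 0 0 1;0 0 0 0 0 0 1;0 0 0 0 0 0 1;0 0 0 0 0 0 1", "newtons": 50}}

```text
time_s: 19.65
ee_pos: [0.3961, -0.21, -0.0149]
ee_rot: [3.14, 0.001, 1.568]
wrist_force: [1.2, -0.3, 5.0]
gripper_width: 0.014
grasp_force: 44.7
```

```bash
python3 m.py
```

```text
19.6 yaw 1.568 j6 -0.64 M [-0.03 -0.06  0.05] F [ 1.2 -0.3  5. ] e6 0.036 p [ 0.3961 -0.21   -0.0149] w 0.014 44.7
```

Request:
{"method": "carry_out", "body": {"series": "0 0 0 0.03 0.08 -0.013 1;0 0 0 0.07 0.18 -0.013 1;0 0 0 0.11 0.28 -0.013 1;0 0 0 0.15 0.38 -0.013 1;0 0 0 0.18 0.48 -0.013 1;0 0 0 0.21 0.56 -0.013 1;0 0 0 0.21 0.56 -0.013 1"}}

```text
time_s: 20.35
ee_pos: [0.4821, -0.1781, -0.0133]
ee_rot: [3.14, 0.001, 1.57]
wrist_force: [-0.2, 0.2, -2.0]
gripper_width: 0.008
grasp_force: 43.9
```

Request:
{"method": "carry_out", "body": {"series": "0 0 0 0.03 0.08 0 1;0 0 0 0.07 0.18 0 1;0 0 0 0.11 0.28 0 1;0 0 0 0.15 0.38 0 1;0 0 0 0.18 0.48 0 1;0 0 0 0.2 0.55 0 1;0 0 0 0.2 0.55 0 1"}}

```text
time_s: 21.05
ee_pos: [0.5645, -0.1484, -0.0133]
ee_rot: [3.14, 0.0, 1.569]
wrist_force: [0.1, 0.4, -1.3]
gripper_width: 0.013
grasp_force: 43.9
```

```bash
python3 m.py
python3 - <<'E'
from h import *
s=snap('side')[:,:,::-1];t=snap('top')[:,:,::-1]
z=lambda im,c:cv2.resize(im[c[1]:c[3],c[0]:c[2]],(400,400),interpolation=cv2.INTER_CUBIC)
cv2.imwrite('pics/tr2.png',np.hstack([z(s,(275,180,355,260)),z(t,(295,160,375,240))]))
E
```

```text
21.1 yaw 1.569 j6 -0.375 M [-0.01  0.07  0.04] F [ 0.1  0.4 -1.3] e6 0.055 p [ 0.5645 -0.1484 -0.0133] w 0.013 43.9
```

View pics/tr2.png

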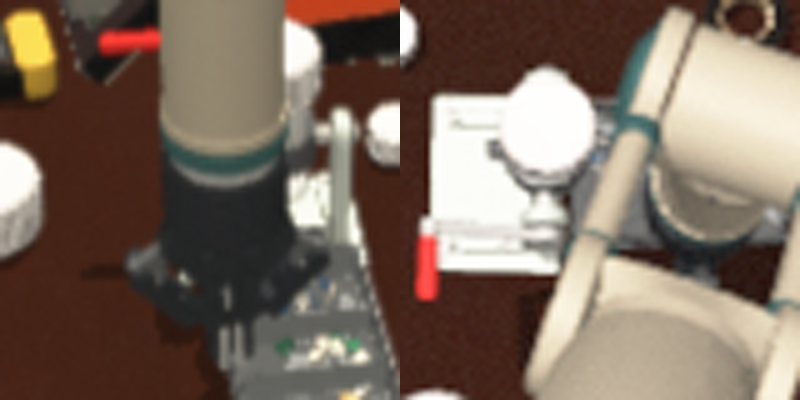

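Request:
{"method": "carry_out", "body": {"series": "0 0 0 0 0 0.01 0.2;0 0 0 0 0 0.01 0.2;0 0 0 0 0 0.01 0.2;0 0 0 0 0 0.01 0.2;0 0 0 0 0 -0.3 0.2;0 0 0 0 0 -0.6 0.2;0 0 0 0 0 -0.9 0.2;0 0 0 0 0 -1 0.2"}}

```text
time_s: 21.95
ee_pos: [0.565, -0.1499, 0.1422]
ee_rot: [3.133, 0.003, 1.568]
wrist_force: [0.3, -1.1, 0.5]
gripper_width: 0.396
grasp_force: 0.0
```

Request:
{"method": "carry_out", "body": {"series": "0 0 0 0 0 -0.3 -1;0 0 0.045 0 0 -0.55 -1;0 0 0.09 0 0 -0.55 -1;0 0 0.64 0 0 -0.55 -1;0 0 0.64 0 0 -0.55 -1;0 0 0.64 0 0 -0.55 -1;0 0 0.64 0 0 -0.55 -1;0 0 0.64 0 0 -0.55 -1;0 0 0.64 0 0 -0.55 -1;0 0 0.64 0 0 -0.55 -1;0 0 0.64 0 0 -0.55 -1;0 0 0.64 0 0 -0.55 -1"}}

```text
time_s: 23.15
ee_pos: [0.562, -0.1487, 0.2193]
ee_rot: [-3.142, -0.0, -0.071]
wrist_force: [-0.8, 0.8, -0.4]
gripper_width: 0.999
grasp_force: 0.0
```

```bash
python3 m.py
python3 - <<'E'
from h import *
goto([.611,-.0515,.22],-.45)
E
```

```text
23.1 yaw -0.071 j6 1.264 M [ 0.01 -0.01 -0.01] F [-0.8  0.8 -0.4] e6 -1.235 p [ 0.562  -0.1487  0.2193] w 0.999 0.0
GOTO [-0.0, -0.0, 0.1205] [0.28, -0.67, -0.005]
```

Request:
{"method": "carry_out", "body": {"series": "0 0 0.12 0.09 -0.22 0 -1;0 0 0.12 0.18 -0.45 0 -1;0 0 0.12 0.28 -0.67 0 -1;0 0 0.12 0.28 -0.67 0 -1;0 0 0.12 0.28 -0.67 0 -1"}}

```text
time_s: 23.65
ee_pos: [0.6105, -0.0508, 0.219]
ee_rot: [3.141, 0.0, -0.44]
wrist_force: [0.2, -1.1, -0.3]
gripper_width: 1.0
grasp_force: 0.0
```

```bash
python3 m.py
python3 - <<'E'
from h import *
s=snap('side')[:,:,::-1];t=snap('top')[:,:,::-1]
z=lambda im,c:cv2.resize(im[c[1]:c[3],c[0]:c[2]],(400,400),interpolation=cv2.INTER_CUBIC)
cv2.imwrite('pics/cp1.png',np.hstack([z(s,(285,150,365,230)),z(t,(305,160,385,240))]))
q=blob(t[:,:,::-1],(325,185,390,235),'grey')
if q: print('tray',q['wh'],ray('top',*q['rc'],.034),[ray('top',*p,.034)[:2].round(4) for p in q['box']])
goto([.611,-.0515,.121],-.45)
E
```

```text
23.6 yaw -0.44 j6 1.815 M [0.05 0.06 0.02] F [ 0.2 -1.1 -0.3] e6 0.032 p [ 0.6105 -0.0508  0.219 ] w 1.0 0.0
tray [49.75 48.  ] [ 0.55363671 -0.13704548  0.034     ] [array([ 0.6447, -0.056 ]), array([ 0.6404, -0.225 ]), array([ 0.465, -0.216]), array([ 0.4688, -0.0511])]
GOTO [0.0002, 0.0001, 0.0025] [0.004, -0.006, 0.654]
```

View pics/cp1.png

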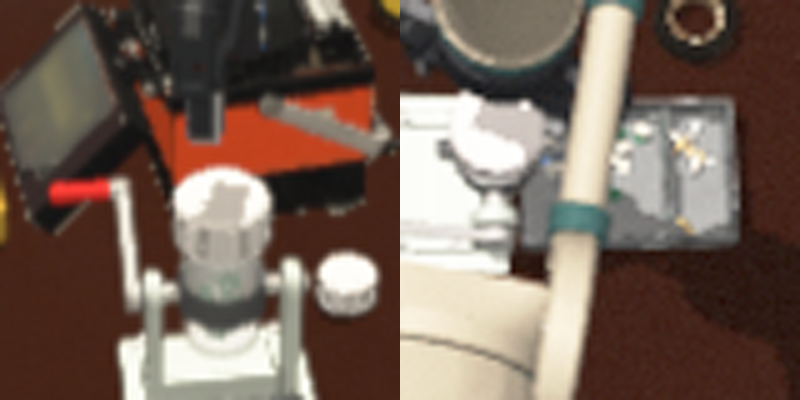

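Request:
{"method": "carry_out", "body": {"series": "0 0 0 0 -0.005 0.2 -1;0 0 0 0 -0.005 0.4 -1;0 0 0 0 -0.005 0.55 -1;0 0 0 0 -0.005 0.65 -1;0 0 0 0 -0.005 0.65 -1"}}

```text
time_s: 24.25
ee_pos: [0.6085, -0.0515, 0.1194]
ee_rot: [3.14, 0.005, -0.444]
wrist_force: [0.3, 0.4, 1.2]
gripper_width: 1.002
grasp_force: 0.0
```

Request:
{"method": "carry_out", "body": {"series": "0 0 0 0 0 0 1;0 0 0 0 0 0 1;0 0 0 0 0 0 1;0 0 0 0 0 0 1;0 0 0 0 0 0 1", "newtons": 60}}

```text
time_s: 24.75
ee_pos: [0.612, -0.0511, 0.1235]
ee_rot: [-3.142, -0.003, -0.442]
wrist_force: [-0.9, -1.2, 6.2]
gripper_width: 0.692
grasp_force: 64.3
```

```bash
python3 m.py
```

```text
24.8 yaw -0.442 j6 1.817 M [-0.25  0.15 -0.02] F [-0.9 -1.2  6.2] e6 -0.047 p [ 0.612  -0.0511  0.1235] w 0.692 64.3
```

Request:
{"method": "carry_out", "body": {"series": "0 0 -0.0465 0 0 -0.0019 1;0 0 -0.093 0 0 -0.0037 1;0 0 -0.1395 0 0 -0.0056 1;0 0 -0.186 0 0 -0.0074 1;0 0 -0.2325 0 0 -0.0093 1;0 0 -0.279 0 0 -0.0112 1;0 0 -0.3255 0 0 -0.013 1;0 0 -0.372 0 0 -0.0149 1;0 0 -0.4185 0 0 -0.0167 1;0 0 -0.465 0 0 -0.0186 1"}}

```text
time_s: 25.75
ee_pos: [0.6116, -0.0482, 0.1253]
ee_rot: [-3.141, -0.004, 1.024]
wrist_force: [-0.7, 4.9, 3.8]
gripper_width: 0.694
grasp_force: 64.2
```

```bash
python3 m.py
```

```text
25.8 yaw 1.024 j6 0.35 M [ 0.73  0.13 -0.1 ] F [-0.7  4.9  3.8] e6 1.051 p [ 0.6116 -0.0482  0.1253] w 0.694 64.2
```

Request:
{"method": "carry_out", "body": {"series": "0 0 -0.0465 0 0 -0.0019 1;0 0 -0.093 0 0 -0.0037 1;0 0 -0.1395 0 0 -0.0056 1;0 0 -0.186 0 0 -0.0074 1;0 0 -0.2325 0 0 -0.0093 1;0 0 -0.279 0 0 -0.0112 1;0 0 -0.3255 0 0 -0.013 1;0 0 -0.372 0 0 -0.0149 1;0 0 -0.4185 0 0 -0.0167 1;0 0 -0.465 0 0 -0.0186 1"}}

```text
time_s: 26.75
ee_pos: [0.6077, -0.0486, 0.1278]
ee_rot: [-3.14, -0.006, 2.486]
wrist_force: [-6.8, 2.2, 6.4]
gripper_width: 0.693
grasp_force: 64.5
```

```bash
python3 m.py
```

```text
26.8 yaw 2.486 j6 -1.11 M [ 0.29  1.18 -0.26] F [-6.8  2.2  6.4] e6 0.955 p [ 0.6077 -0.0486  0.1278] w 0.693 64.5
```

Request:
{"method": "carry_out", "body": {"series": "0 0 -0.0465 0 0 -0.0019 1;0 0 -0.093 0 0 -0.0037 1;0 0 -0.1395 0 0 -0.0056 1;0 0 -0.186 0 0 -0.0074 1;0 0 -0.2325 0 0 -0.0093 1;0 0 -0.279 0 0 -0.0112 1;0 0 -0.3255 0 0 -0.013 1;0 0 -0.372 0 0 -0.0149 1;0 0 -0.4185 0 0 -0.0167 1;0 0 -0.465 0 0 -0.0186 1"}}

```text
time_s: 27.75
ee_pos: [0.6077, -0.0516, 0.1305]
ee_rot: [3.139, -0.005, -2.337]
wrist_force: [-6.4, -3.9, 5.4]
gripper_width: 0.693
grasp_force: 64.2
```

```bash
python3 m.py
```

```text
27.8 yaw -2.337 j6 -2.571 M [-0.56  1.06 -0.24] F [-6.4 -3.9  5.4] e6 0.902 p [ 0.6077 -0.0516  0.1305] w 0.693 64.2
```

Request:
{"method": "carry_out", "body": {"series": "0 0 0 0 0 0 -1;0 0 0 0 0 0 -1;0 0 0 0 0 0 -1;0 0 0 0 0 0 -1;0 0 0.38 0 0 0 -1;0 0 0.38 0 0 0 -1;0 0 0.38 0 0 0 -1;0 0 0.38 0 0 0 -1;0 0 0.38 0 0 0 -1;0 0 0.38 0 0 0 -1;0 0 0.38 0 0 0 -1;0 0 0.38 0 0 0 -1"}}

```text
time_s: 28.95
ee_pos: [0.6112, -0.0503, 0.13]
ee_rot: [3.141, 0.0, 2.74]
wrist_force: [0.2, 0.6, 0.1]
gripper_width: 0.998
grasp_force: 0.0
```

Request:
{"method": "carry_out", "body": {"series": "0 0 0.56 0 0 0 -1;0 0 0.56 0 0 0 -1;0 0 0.56 0 0 0 -1;0 0 0.56 0 0 0 -1;0 0 0.56 0 0 0 -1;0 0 0.56 0 0 0 -1;0 0 0.56 0 0 0 -1;0 0 0.56 0 0 0 -1;0 0 0.56 0 0 0 -1;0 0 0.56 0 0 0 -1;0 0 0.56 0 0 0 -1;0 0 0.56 0 0 0 -1"}}

```text
time_s: 30.15
ee_pos: [0.6112, -0.0503, 0.13]
ee_rot: [-3.142, -0.0, 0.982]
wrist_force: [-1.1, 0.1, 0.5]
gripper_width: 0.997
grasp_force: 0.0
```

Request:
{"method": "carry_out", "body": {"series": "0 0 0.455 0 0 0 -1;0 0 0.455 0 0 0 -1;0 0 0.455 0 0 0 -1;0 0 0.455 0 0 0 -1;0 0 0.455 0 0 0 -1;0 0 0.455 0 0 0 -1;0 0 0.455 0 0 0 -1;0 0 0.455 0 0 0 -1;0 0 0.455 0 0 0 -1;0 0 0.455 0 0 0 -1;0 0 0.455 0 0 0 -1"}}

```text
time_s: 31.25
ee_pos: [0.6111, -0.0503, 0.1299]
ee_rot: [-3.141, 0.0, -0.442]
wrist_force: [-0.7, -0.2, -0.1]
gripper_width: 0.996
grasp_force: 0.0
```

```bash
python3 m.py
python3 - <<'E'
from h import *
goto([.6097,-.05,.129],-.45)
E
```

```text
31.2 yaw -0.442 j6 1.817 M [ 0.04  0.02 -0.03] F [-0.7 -0.2 -0.1] e6 0.372 p [ 0.6111 -0.0503  0.1299] w 0.996 0.0
GOTO [-0.0001, 0.0, 0.0025] [-0.01, 0.002, 0.006]
```

Request:
{"method": "carry_out", "body": {"series": "0 0 0 -0.01 0.002 0 -1;0 0 0 -0.01 0.002 0 1;0 0 0 -0.01 0.002 0 1;0 0 0 -0.01 0.002 0 1;0 0 0 -0.01 0.002 0 1;0 0 0 -0.01 0.002 0 1"}}

```text
time_s: 31.85
ee_pos: [0.6097, -0.0501, 0.1304]
ee_rot: [-3.141, -0.001, -0.442]
wrist_force: [0.0, -0.6, 3.1]
gripper_width: 0.695
grasp_force: 63.9
```

Request:
{"method": "carry_out", "body": {"series": "0 0 -0.0465 0 0 -0.0019 1;0 0 -0.093 0 0 -0.0037 1;0 0 -0.1395 0 0 -0.0056 1;0 0 -0.186 0 0 -0.0074 1;0 0 -0.2325 0 0 -0.0093 1;0 0 -0.279 0 0 -0.0112 1;0 0 -0.3255 0 0 -0.013 1;0 0 -0.372 0 0 -0.0149 1;0 0 -0.4185 0 0 -0.0167 1;0 0 -0.465 0 0 -0.0186 1"}}

```text
time_s: 32.85
ee_pos: [0.6091, -0.0497, 0.1332]
ee_rot: [-3.141, -0.0, 1.025]
wrist_force: [-1.5, 0.1, 4.4]
gripper_width: 0.7
grasp_force: 63.8
```

Request:
{"method": "carry_out", "body": {"series": "0 0 -0.0465 0 0 -0.0019 1;0 0 -0.093 0 0 -0.0037 1;0 0 -0.1395 0 0 -0.0056 1;0 0 -0.186 0 0 -0.0074 1;0 0 -0.2325 0 0 -0.0093 1;0 0 -0.279 0 0 -0.0112 1;0 0 -0.3255 0 0 -0.013 1;0 0 -0.372 0 0 -0.0149 1;0 0 -0.4185 0 0 -0.0167 1;0 0 -0.465 0 0 -0.0186 1"}}

```text
time_s: 33.85
ee_pos: [0.6087, -0.0498, 0.136]
ee_rot: [-3.141, -0.001, 2.486]
wrist_force: [-2.1, 0.4, 4.5]
gripper_width: 0.694
grasp_force: 63.9
```

```bash
python3 m.py
```

```text
33.9 yaw 2.486 j6 -1.11 M [ 0.06  0.33 -0.11] F [-2.1  0.4  4.5] e6 1.105 p [ 0.6087 -0.0498  0.136 ] w 0.694 63.9
```

Request:
{"method": "carry_out", "body": {"series": "0 0 -0.0465 0 0 -0.0019 1;0 0 -0.093 0 0 -0.0037 1;0 0 -0.1395 0 0 -0.0056 1;0 0 -0.186 0 0 -0.0074 1;0 0 -0.2325 0 0 -0.0093 1;0 0 -0.279 0 0 -0.0112 1;0 0 -0.3255 0 0 -0.013 1;0 0 -0.372 0 0 -0.0149 1;0 0 -0.4185 0 0 -0.0167 1;0 0 -0.465 0 0 -0.0186 1"}}

```text
time_s: 34.85
ee_pos: [0.6092, -0.0502, 0.1389]
ee_rot: [3.142, -0.0, -2.337]
wrist_force: [-2.3, 0.7, 3.1]
gripper_width: 0.694
grasp_force: 64.0
```

```bash
python3 m.py
```

```text
34.9 yaw -2.337 j6 -2.571 M [-0.09  0.29 -0.1 ] F [-2.3  0.7  3.1] e6 1.115 p [ 0.6092 -0.0502  0.1389] w 0.694 64.0
```

Request:
{"method": "carry_out", "body": {"series": "0 0 0 0 0 -0.02 1;0 0 0 0 0 -0.05 1;0 0 0 0 0 -0.05 1"}}

```text
time_s: 35.15
ee_pos: [0.61, -0.0501, 0.1465]
ee_rot: [-3.141, 0.001, -2.345]
wrist_force: [-0.4, -0.5, -0.6]
gripper_width: 0.692
grasp_force: 64.3
```

```bash
python3 m.py
```

```text
35.1 yaw -2.345 j6 -2.564 M [ 0.03 -0.05  0.02] F [-0.4 -0.5 -0.6] e6 0.013 p [ 0.61   -0.0501  0.1465] w 0.692 64.3
```

Request:
{"method": "carry_out", "body": {"series": "0 0 0 0 0 -0.15 1;0 0 0 0 0 -0.35 1;0 0 0 0.25 0.1 -0.35 1;0 0 0 0.5 0.2 -0.35 1;0 0 0 0.75 0.31 -0.35 1;0 0 0 1 0.415 -0.35 1;0 0 0 1 0.415 -0.35 1"}}

```text
time_s: 35.85
ee_pos: [0.4595, -0.1036, 0.1982]
ee_rot: [-3.138, -0.016, -2.362]
wrist_force: [0.1, 0.9, 0.0]
gripper_width: 0.697
grasp_force: 64.5
```

Request:
{"method": "carry_out", "body": {"series": "0 0 0 0 0 0.3 1;0 0 0 0 0 0.6 1;0 0 0 0 0 0.9 1;0 0 0 0 0 1 1;0 0 0 0 0 1 1"}}

```text
time_s: 36.35
ee_pos: [0.4619, -0.1051, 0.0457]
ee_rot: [-3.14, -0.016, -2.359]
wrist_force: [-1.0, 0.2, 0.0]
gripper_width: 0.695
grasp_force: 64.7
```

```bash
python3 m.py
```

```text
36.4 yaw -2.359 j6 -2.7 M [-0.01  0.05 -0.05] F [-1.   0.2  0. ] e6 0.005 p [ 0.4619 -0.1051  0.0457] w 0.695 64.7
```

Request:
{"method": "carry_out", "body": {"series": "0 0 0.05 0 0 0 1;0 0 0.1 0 0 0.1 1;0 0 0.1 0 0 0.3 1;0 0 0.1 0 0 0.42 1;0 0 0.1 0 0 0.5 1;0 0 0.1 0 0 0.5 1"}}

```text
time_s: 36.95
ee_pos: [0.4637, -0.1071, -0.0269]
ee_rot: [-3.131, -0.011, -2.673]
wrist_force: [-0.5, -0.4, -0.3]
gripper_width: 0.694
grasp_force: 64.6
```

```bash
python3 m.py
```

```text
37.0 yaw -2.673 j6 -2.383 M [ 0.05 -0.01 -0.05] F [-0.5 -0.4 -0.3] e6 0.005 p [ 0.4637 -0.1071 -0.0269] w 0.694 64.6
```

Request:
{"method": "carry_out", "body": {"series": "0 0 0 0 0 0.01 1;0 0 0 0 0 0.02 1;0 0 0 0 0 0.02 1"}}

```text
time_s: 37.25
ee_pos: [0.4638, -0.1074, -0.029]
ee_rot: [-3.13, -0.01, -2.672]
wrist_force: [-0.2, -0.8, -0.1]
gripper_width: 0.696
grasp_force: 64.6
```

```bash
python3 m.py
```

```text
37.2 yaw -2.672 j6 -2.384 M [ 0.12 -0.   -0.04] F [-0.2 -0.8 -0.1] e6 0.002 p [ 0.4638 -0.1074 -0.029 ] w 0.696 64.6
```

```bash
python3 -c "
from h import *
goto([.4638,-.1074,-.036],-2.672)"
```

```text
GOTO [-0.0038, -0.0031, -0.0001] [-0.0, 0.0, 0.047]
```

Request:
{"method": "carry_out", "body": {"series": "-0.004 -0.003 0 0 0 0.02 1;-0.004 -0.003 0 0 0 0.04 1;-0.004 -0.003 0 0 0 0.04 1"}}

```text
time_s: 37.55
ee_pos: [0.4632, -0.1074, -0.0356]
ee_rot: [3.14, -0.001, -2.673]
wrist_force: [0.5, 0.4, -1.0]
gripper_width: 0.693
grasp_force: 64.7
```

Request:
{"method": "carry_out", "body": {"series": "0 0 0 0 0 0.007 1;0 0 0 0 0 0.007 1"}}

```text
time_s: 37.75
ee_pos: [0.4632, -0.1073, -0.0358]
ee_rot: [3.141, -0.001, -2.672]
wrist_force: [-1.4, 0.1, 7.4]
gripper_width: 0.695
grasp_force: 65.3
```

Request:
{"method": "carry_out", "body": {"series": "0 0 0 0 0 0.007 1;0 0 0 0 0 0.007 1"}}

```text
time_s: 37.95
ee_pos: [0.4633, -0.1073, -0.036]
ee_rot: [3.141, -0.001, -2.672]
wrist_force: [-2.8, 0.8, 16.6]
gripper_width: 0.697
grasp_force: 66.2
```

```bash
python3 m.py
```

```text
38.0 yaw -2.672 j6 -2.414 M [-0.21  0.55 -0.1 ] F [-2.8  0.8 16.6] e6 -0.078 p [ 0.4633 -0.1073 -0.036 ] w 0.697 66.2
```

Request:
{"method": "carry_out", "body": {"series": "0 0 0 0 0 -0.014 1;0 0 0 0 0 -0.014 -1;0 0 0 0 0 -0.014 -1;0 0 0 0 0 -0.014 -1;0 0 0 0 0 -0.014 -1;0 0 0 0 0 -0.2 -1;0 0 0 0 0 -0.5 -1;0 0 0 0 0 -0.8 -1;0 0 0 0 0 -1 -1;0 0 0 0 0 -1 -1"}}

```text
time_s: 38.95
ee_pos: [0.4666, -0.1086, 0.1164]
ee_rot: [-3.136, 0.005, -2.672]
wrist_force: [-0.4, -0.1, -0.1]
gripper_width: 1.001
grasp_force: 0.0
```

Request:
{"method": "carry_out", "body": {"series": "0 0 0.05 0 0 -0.3 -1;0 0 0.1 0 0 -0.57 -1;0 0 0.15 0 0 -0.57 -1;0 0 0.15 0 0 -0.57 -1;0 0 0.15 0 0 -0.57 -1"}}

```text
time_s: 39.45
ee_pos: [0.4623, -0.107, 0.196]
ee_rot: [3.139, -0.006, -3.141]
wrist_force: [0.3, -0.3, -0.1]
gripper_width: 1.006
grasp_force: 0.0
```

```bash
python3 m.py
python3 - <<'E'
from h import *
s=snap('side')[:,:,::-1];t=snap('top')[:,:,::-1]
z=lambda im,c:cv2.resize(im[c[1]:c[3],c[0]:c[2]],(400,400),interpolation=cv2.INTER_CUBIC)
cv2.imwrite('pics/cp2.png',np.hstack([z(s,(265,165,365,265)),z(t,(285,165,385,265))]))
q=blob(t[:,:,::-1],(325,150,390,235),'grey')
goto([.524,.0285,.2],np.pi)
E
```

```text
39.5 yaw -3.141 j6 -1.945 M [-0.02  0.02 -0.06] F [ 0.3 -0.3 -0.1] e6 0.124 p [ 0.4623 -0.107   0.196 ] w 1.006 0.0
GOTO [0.0007, -0.0019, 0.0] [-0.411, 0.904, -0.027]
```

View pics/cp2.png

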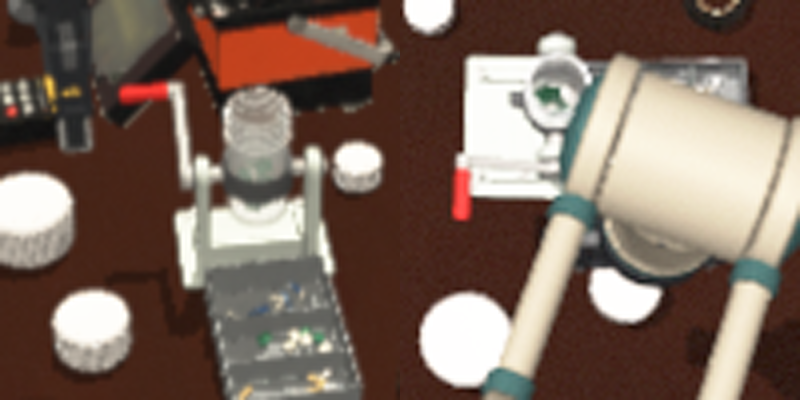

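Run:
```python
from h import *
for u,v in((207,270),(325,258),(230,400),(360,385)): print(ray('side',265+u/4,165+v/4,.034))
d=outline_of('side','tray')
for e in d[:2]:
    q=cv2.minAreaRect(np.argwhere(e["mask"])[:,::-1].astype(np.float32));print(e["score"],e["extent"],[ray('side',*p,.02)[:2].round(3) for p in cv2.boxPoints(q)])
```

```text
[ 0.56365531 -0.08151385  0.034     ]
[ 0.66191047 -0.0841452   0.034     ]
[ 0.55966869 -0.22361515  0.034     ]
[ 0.65932708 -0.22547791  0.034     ]
0.89 [316.8, 230.0, 355.8, 272.3] [array([ 0.557, -0.067]), array([ 0.669, -0.051]), array([ 0.658, -0.242]), array([ 0.558, -0.253])]
```

Request:
{"method": "carry_out", "body": {"series": "0 0 0 -0.1 0.25 0 -0.2;0 0 0 -0.2 0.5 0 -0.2;0 0 0 -0.3 0.75 0 -0.2;0 0 0 -0.41 0.9 0 -0.2;0 0 0 -0.41 0.9 0 -0.2;0 0 0 -0.41 0.9 0 -0.2"}}

```text
time_s: 40.2
ee_pos: [0.5247, 0.0277, 0.1965]
ee_rot: [3.141, -0.005, -3.141]
wrist_force: [0.4, -0.4, -0.2]
gripper_width: 0.6
grasp_force: 0.0
```

```bash
python3 m.py
python3 - <<'E'
from h import *
goto([.524,.0285,.100],np.pi)
E
```

```text
40.2 yaw -3.141 j6 -1.651 M [ 0.01 -0.03  0.03] F [ 0.4 -0.4 -0.2] e6 0.006 p [0.5247 0.0277 0.1965] w 0.6 0.0
GOTO [0.0002, -0.0016, 0.0001] [0.001, 0.005, 0.644]
```

Run:
```python
from h import *
t=snap('top');s=snap('side')
for c in('top','side'):
  for e in outline_of(c,'tray')[:1]:
    m=e["mask"];q=cv2.minAreaRect(np.argwhere(m)[:,::-1].astype(np.float32));print(c,e["score"],np.round(e["extent"],1),[ray(c,*p,.034)[:2].round(3) for p in cv2.boxPoints(q)])
# brightness profile along tray long axis in side view: rim edges
for y in np.arange(-.235,-.055,.005):
    u,v=proj('side',[.640,y,.034]);U,V=proj('top',[.640,y,.034])
    print(round(y,3),s[int(round(v)),int(round(u))],t[int(round(V)),int(round(U))])
```

```text
top 0.86 [334.1 180.4 374.5 210.5] [array([ 0.661, -0.075]), array([ 0.657, -0.224]), array([ 0.553, -0.218]), array([ 0.557, -0.072])]
side 0.92 [314.7 229.  353.3 274.5] [array([ 0.556, -0.079]), array([ 0.667, -0.065]), array([ 0.655, -0.253]), array([ 0.555, -0.262])]
-0.235 [97 98 93] [70 37 27]
-0.23 [105 105 100] [61 31 22]
-0.225 [151 150 143] [46 23 19]
-0.22 [220 218 205] [117 114 111]
-0.215 [159 157 148] [137 137 134]
-0.21 [112 110 103] [192 193 190]
-0.205 [155 149 139] [191 192 187]
-0.2 [113 111 105] [192 191 187]
-0.195 [102 101  97] [244 242 240]
-0.19 [100 100  96] [240 237 233]
-0.185 [236 230 212] [192 191 186]
-0.18 [248 243 228] [160 159 156]
-0.175 [138 157 133] [151 153 146]
-0.17 [ 93 149 112] [137 142 137]
-0.165 [106 136 113] [170 168 165]
-0.16 [131 138 127] [238 232 223]
-0.155 [110 111 105] [253 251 245]
-0.15 [98 98 94] [207 205 197]
-0.145 [101 102  98] [182 190 181]
-0.14 [122 122 117] [149 174 156]
-0.135 [160 160 152] [168 177 167]
-0.13 [168 168 160] [151 150 148]
-0.125 [119 120 114] [139 137 135]
-0.12 [116 116 109] [171 171 167]
-0.115 [114 113 107] [109 133 173]
-0.11 [112 112 106] [137 157 190]
-0.105 [103 103  97] [181 180 179]
-0.1 [99 99 94] [169 167 164]
-0.095 [98 98 94] [169 167 165]
-0.09 [100 100  95] [122 121 119]
-0.085 [102 102  97] [117 116 114]
-0.08 [126 126 119] [225 223 220]
-0.075 [147 148 135] [144 142 138]
-0.07 [153 154 140] [139 137 133]
-0.065 [153 155 140] [165 160 153]
-0.06 [174 176 158] [214 212 204]
```

The tray's rim is at y ≈ -0.076 to -0.222, centred on the catch spot. Now the lever.

Request:
{"method": "carry_out", "body": {"series": "0 -0.001 0 0 0.005 0.25 -0.2;0 -0.001 0 0 0.005 0.45 -0.2;0 -0.001 0 0 0.005 0.6 -0.2;0 -0.001 0 0 0.005 0.64 -0.2;0 -0.001 0 0 0.005 0.64 -0.2"}}

```text
time_s: 40.9
ee_pos: [0.5243, 0.0277, 0.1012]
ee_rot: [3.141, -0.001, 3.139]
wrist_force: [-0.4, 0.0, -0.5]
gripper_width: 0.597
grasp_force: 0.0
```

Request:
{"method": "carry_out", "body": {"series": "0 0 0 0 0 0 1;0 0 0 0 0 0 1;0 0 0 0 0 0 1;0 0 0 0 0 0 1;0 0 0 0 0 0 1;0 0 0 0 0 0 1;0 0 0 0 0 0 1", "newtons": 40}}

```text
time_s: 41.6
ee_pos: [0.526, 0.0278, 0.1025]
ee_rot: [3.142, 0.003, 3.139]
wrist_force: [-0.3, -3.3, 6.3]
gripper_width: 0.126
grasp_force: 39.1
```

```bash
python3 m.py
```

```text
41.6 yaw 3.139 j6 -1.648 M [-0.54 -0.04 -0.38] F [-0.3 -3.3  6.3] e6 -0.385 p [0.526  0.0278 0.1025] w 0.126 39.1
```

```bash
cat > arc.py <<'E'
import numpy as np,sys
a,b,n=map(float,sys.argv[1:4])
f=lambda t:.08*np.array([np.cos(.386+t),np.sin(.386+t)])
print(';'.join('0 0 0 0 %.3f %.3f 1'%((f(t)-f(a))[0]/.15,-(f(t)-f(a))[1]/.15) for t in np.linspace(a,b,int(n)+1)[1:]))
E
python3 arc.py 0 1.8 12; python3 arc.py 1.8 2.38 8
```

```text
0 0 0 0 -0.036 -0.072 1;0 0 0 0 -0.081 -0.137 1;0 0 0 0 -0.137 -0.195 1;0 0 0 0 -0.200 -0.244 1;0 0 0 0 -0.269 -0.283 1;0 0 0 0 -0.344 -0.311 1;0 0 0 0 -0.422 -0.328 1;0 0 0 0 -0.502 -0.332 1;0 0 0 0 -0.582 -0.325 1;0 0 0 0 -0.659 -0.306 1;0 0 0 0 -0.733 -0.276 1;0 0 0 0 -0.802 -0.235 1
0 0 0 0 -0.031 0.023 1;0 0 0 0 -0.060 0.049 1;0 0 0 0 -0.087 0.077 1;0 0 0 0 -0.112 0.106 1;0 0 0 0 -0.134 0.137 1;0 0 0 0 -0.155 0.170 1;0 0 0 0 -0.173 0.204 1;0 0 0 0 -0.188 0.240 1
```

Request:
{"method": "carry_out", "body": {"series": "0 0 0 0 -0.036 -0.072 1;0 0 0 0 -0.081 -0.137 1;0 0 0 0 -0.137 -0.195 1;0 0 0 0 -0.2 -0.244 1;0 0 0 0 -0.269 -0.283 1;0 0 0 0 -0.344 -0.311 1"}}

```text
time_s: 42.2
ee_pos: [0.5237, -0.0166, 0.1506]
ee_rot: [3.126, -0.001, 3.138]
wrist_force: [-3.0, 15.8, 15.3]
gripper_width: 0.127
grasp_force: 39.3
```

```bash
python3 m.py; python3 arc.py 0.9 1.8 9
```

```text
42.2 yaw 3.138 j6 -1.748 M [ 2.94  0.67 -0.32] F [-3.  15.8 15.3] e6 -0.162 p [ 0.5237 -0.0166  0.1506] w 0.127 39.3
0 0 0 0 -0.052 -0.012 1;0 0 0 0 -0.105 -0.020 1;0 0 0 0 -0.158 -0.021 1;0 0 0 0 -0.211 -0.018 1;0 0 0 0 -0.264 -0.009 1;0 0 0 0 -0.315 0.005 1;0 0 0 0 -0.365 0.024 1;0 0 0 0 -0.413 0.048 1;0 0 0 0 -0.458 0.076 1
```

```bash
cat > arc2.py <<'E'
import numpy as np,sys
# cy cz r  cmd_y cmd_z  phi0 phi1 n
cy,cz,rr,y0,z0,a,b,n=map(float,sys.argv[1:9])
print(';'.join('0 0 0 0 %.3f %.3f 1'%((cy+rr*np.cos(t)-y0)/.15,-(cz+rr*np.sin(t)-z0)/.15) for t in np.linspace(a,b,int(n)+1)[1:]))
E
python3 arc2.py -.048 .077 .08 -.0239 .1472 1.2 1.9 6
```

```text
0 0 0 0 -0.027 -0.048 1;0 0 0 0 -0.088 -0.060 1;0 0 0 0 -0.150 -0.065 1;0 0 0 0 -0.212 -0.063 1;0 0 0 0 -0.273 -0.053 1;0 0 0 0 -0.333 -0.037 1
```

Request:
{"method": "carry_out", "body": {"series": "0 0 0 0 -0.027 -0.048 1;0 0 0 0 -0.088 -0.06 1;0 0 0 0 -0.15 -0.065 1;0 0 0 0 -0.212 -0.063 1;0 0 0 0 -0.273 -0.053 1;0 0 0 0 -0.333 -0.037 1"}}

```text
time_s: 42.8
ee_pos: [0.5218, -0.0708, 0.1539]
ee_rot: [3.134, -0.005, 3.139]
wrist_force: [-2.1, 4.4, 4.5]
gripper_width: 0.125
grasp_force: 40.5
```

```bash
python3 m.py; python3 arc2.py -.048 .077 .08 -.0739 .1528 1.9 2.69 10
```

```text
42.8 yaw 3.139 j6 -1.841 M [ 1.06  0.42 -0.29] F [-2.1  4.4  4.5] e6 -0.242 p [ 0.5218 -0.0708  0.1539] w 0.125 40.5
0 0 0 0 -0.039 0.016 1;0 0 0 0 -0.077 0.034 1;0 0 0 0 -0.113 0.055 1;0 0 0 0 -0.148 0.079 1;0 0 0 0 -0.181 0.106 1;0 0 0 0 -0.211 0.135 1;0 0 0 0 -0.239 0.166 1;0 0 0 0 -0.265 0.200 1;0 0 0 0 -0.287 0.235 1;0 0 0 0 -0.307 0.273 1
```

Run:
```python
from h import *
camera('side')
for n in('tray','cap','stray_0'): print(n,[(round(d["score"],2),np.round(d["extent"]).tolist()) for d in spot_in('side',n)][:4])
```

```text
tray [(0.87, [314.0, 229.0, 354.0, 274.0])]
cap [(0.92, [258.0, 211.0, 281.0, 232.0]), (0.76, [277.0, 233.0, 299.0, 261.0])]
stray_0 [(0.58, [243.0, 182.0, 286.0, 205.0])]
```

Request:
{"method": "carry_out", "body": {"series": "0 0 0 0 -0.039 0.016 1;0 0 0 0 -0.077 0.034 1;0 0 0 0 -0.113 0.055 1;0 0 0 0 -0.148 0.079 1;0 0 0 0 -0.181 0.106 1;0 0 0 0 -0.211 0.135 1;0 0 0 0 -0.239 0.166 1;0 0 0 0 -0.265 0.2 1;0 0 0 0 -0.287 0.235 1;0 0 0 0 -0.307 0.273 1;0 0 0 0 -0.307 0.273 1"}}

```text
time_s: 44.1
ee_pos: [0.5198, -0.1172, 0.1115]
ee_rot: [3.136, -0.009, 3.139]
wrist_force: [-7.0, 5.1, -2.0]
gripper_width: 0.123
grasp_force: 43.1
```

```bash
python3 m.py
```

```text
44.1 yaw 3.139 j6 -1.924 M [ 0.89  0.91 -0.44] F [-7.   5.1 -2. ] e6 -0.425 p [ 0.5198 -0.1172  0.1115] w 0.123 43.1
```

Request:
{"method": "carry_out", "body": {"series": "0 0 0 0 0 0 1;0 0 0 0 0 0 1;0 0 0 0 0 0 1;0 0 0 0 0 0 1;0 0 0 0 0 0 1;0 0 0 0 0 0 1;0 0 0 0 0 0 1;0 0 0 0 0 0 1"}}

```text
time_s: 44.9
ee_pos: [0.5198, -0.1172, 0.1115]
ee_rot: [3.136, -0.009, 3.139]
wrist_force: [-5.7, 5.3, -2.5]
gripper_width: 0.122
grasp_force: 43.2
```

```bash
python3 m.py
python3 - <<'E'
from h import *
s=snap('side')[:,:,::-1];t=snap('top')[:,:,::-1]
z=lambda im,c:cv2.resize(im[c[1]:c[3],c[0]:c[2]],(400,400),interpolation=cv2.INTER_CUBIC)
cv2.imwrite('pics/tip.png',np.hstack([z(s,(290,195,370,275)),z(t,(310,160,390,240))]))
E
```

```text
44.9 yaw 3.139 j6 -1.923 M [ 0.85  0.89 -0.39] F [-5.7  5.3 -2.5] e6 -0.418 p [ 0.5198 -0.1172  0.1115] w 0.122 43.2
```

View pics/tip.png

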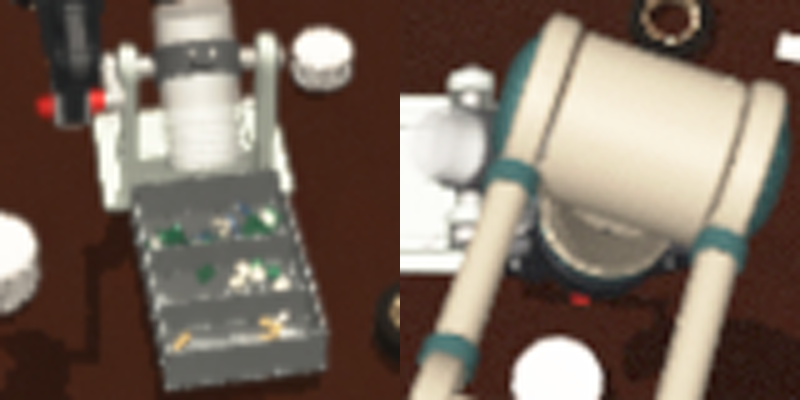

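The jar is tipped. Green adapters lie in the tray's near compartment (side crop ≈ 170,235 and 255,215), and I see no green left in the jar. Now swing it back.

```bash
python3 arc2.py -.048 .077 .08 -.11995 .1119 2.69 1.5 11; python3 arc2.py -.048 .077 .08 -.0423 .1568 1.5 0.3 11
```

```text
0 0 0 0 0.028 -0.051 1;0 0 0 0 0.061 -0.098 1;0 0 0 0 0.099 -0.141 1;0 0 0 0 0.142 -0.180 1;0 0 0 0 0.188 -0.214 1;0 0 0 0 0.238 -0.243 1;0 0 0 0 0.291 -0.266 1;0 0 0 0 0.346 -0.284 1;0 0 0 0 0.402 -0.295 1;0 0 0 0 0.460 -0.300 1;0 0 0 0 0.517 -0.299 1
0 0 0 0 0.057 0.007 1;0 0 0 0 0.114 0.021 1;0 0 0 0 0.169 0.040 1;0 0 0 0 0.221 0.066 1;0 0 0 0 0.270 0.097 1;0 0 0 0 0.316 0.133 1;0 0 0 0 0.357 0.174 1;0 0 0 0 0.394 0.219 1;0 0 0 0 0.425 0.268 1;0 0 0 0 0.451 0.320 1;0 0 0 0 0.472 0.374 1
```

Request:
{"method": "carry_out", "body": {"series": "0 0 0 0 0.028 -0.051 1;0 0 0 0 0.061 -0.098 1;0 0 0 0 0.099 -0.141 1;0 0 0 0 0.142 -0.18 1;0 0 0 0 0.188 -0.214 1;0 0 0 0 0.238 -0.243 1;0 0 0 0 0.291 -0.266 1;0 0 0 0 0.346 -0.284 1;0 0 0 0 0.402 -0.295 1;0 0 0 0 0.46 -0.3 1;0 0 0 0 0.517 -0.299 1"}}

```text
time_s: 46.1
ee_pos: [0.5234, -0.0462, 0.1607]
ee_rot: [-3.133, -0.001, 3.141]
wrist_force: [-8.0, -6.9, 12.6]
gripper_width: 0.125
grasp_force: 39.5
```

Request:
{"method": "carry_out", "body": {"series": "0 0 0 0 0.057 0.007 1;0 0 0 0 0.114 0.021 1;0 0 0 0 0.169 0.04 1;0 0 0 0 0.221 0.066 1;0 0 0 0 0.27 0.097 1;0 0 0 0 0.316 0.133 1;0 0 0 0 0.357 0.174 1;0 0 0 0 0.394 0.219 1;0 0 0 0 0.425 0.268 1;0 0 0 0 0.451 0.32 1;0 0 0 0 0.472 0.374 1"}}

```text
time_s: 47.2
ee_pos: [0.5292, 0.0263, 0.1157]
ee_rot: [-3.135, 0.013, -3.139]
wrist_force: [-31.1, -7.1, 112.7]
gripper_width: 0.002
grasp_force: 57.9
```

```bash
python3 m.py
```

```text
47.2 yaw -3.139 j6 -1.648 M [-1.33  5.19 -0.05] F [-31.1  -7.1 112.7] e6 -0.024 p [0.5292 0.0263 0.1157] w 0.002 57.9
```

The grip slipped off the bar and the arm is pressing down on it. Lift at once.

Request:
{"method": "carry_out", "body": {"series": "0 0 0 0 0 -0.15 1;0 0 0 0 0 -0.3 1;0 0 0 0 0 -0.6 -0.2;0 0 0 0 0 -0.6 -0.2;0 0 0 0 0 -0.6 -0.2;0 0 0 0 0 -0.6 -0.2"}}

```text
time_s: 47.8
ee_pos: [0.525, 0.0287, 0.1916]
ee_rot: [3.141, 0.001, 3.14]
wrist_force: [0.0, -0.2, -0.6]
gripper_width: 0.602
grasp_force: 0.0
```

```bash
python3 m.py
python3 - <<'E'
from h import *
np.set_printoptions(precision=4,suppress=True)
s=camera("side");t=camera("top")
a=blob(s,(285,170,315,215),'red');b=blob(t,(290,190,315,235),'red')
for n,x in(('s',a),('t',b)): print(n,x and (x['rc'],x['wh'],x['area']))
for n in('tray','cap','stray_0','stand'): print(n,[(round(d["score"],2),np.round(d["extent"]).tolist()) for d in spot_in('side',n)][:4])
if a and b: print(tri(a['rc'],b['rc']))
E
```

```text
47.8 yaw 3.14 j6 -1.648 M [-0.03  0.02 -0.01] F [ 0.  -0.2 -0.6] e6 -0.004 p [0.525  0.0287 0.1916] w 0.602 0.0
s (array([300.234 , 187.7594]), array([ 4.7727, 11.8736]), np.float64(52.5625))
t (array([299.875, 216.75 ]), array([5.75, 5.  ]), np.float64(27.1875))
tray [(0.83, [315.0, 229.0, 355.0, 274.0])]
cap [(0.75, [279.0, 236.0, 300.0, 262.0]), (0.7, [347.0, 201.0, 357.0, 215.0]), (0.59, [258.0, 208.0, 284.0, 234.0]), (0.57, [299.0, 186.0, 344.0, 221.0])]
stray_0 [(0.5, [343.0, 288.0, 349.0, 296.0]), (0.47, [313.0, 329.0, 326.0, 338.0]), (0.18, [298.0, 185.0, 352.0, 236.0])]
stand [(0.89, [291.0, 185.0, 346.0, 238.0])]
(array([0.5216, 0.029 , 0.1395]), [[-1.6, 0.4], [-0.1, -1.8]])
```

```bash
python3 -c "
from h import *
goto([.4633,-.1073,.16],3.611)"
```

```text
GOTO [0.0004, -0.0002, -0.15] [0.407, -0.909, 0.205]
```

Request:
{"method": "carry_out", "body": {"series": "0 0 -0.05 0.1 -0.3 0 -1;0 0 -0.1 0.25 -0.6 0 -1;0 0 -0.15 0.407 -0.909 0 -1;0 0 -0.15 0.407 -0.909 0.2 -1;0 0 -0.15 0.407 -0.909 0.2 -1;0 0 -0.15 0.407 -0.909 0.2 -1"}}

```text
time_s: 48.7
ee_pos: [0.4634, -0.107, 0.1611]
ee_rot: [3.139, 0.001, -2.675]
wrist_force: [-0.2, -0.3, 0.7]
gripper_width: 1.001
grasp_force: 0.0
```

```bash
python3 m.py
python3 - <<'E'
from h import *
s=snap('side')[:,:,::-1];t=snap('top')[:,:,::-1]
z=lambda im,c:cv2.resize(im[c[1]:c[3],c[0]:c[2]],(400,400),interpolation=cv2.INTER_CUBIC)
cv2.imwrite('pics/j2.png',np.hstack([z(s,(275,180,355,260)),z(t,(285,160,365,240))]))
S=blob(s[:,:,::-1],(270,230,308,265),'white');print('cap side',S and (S['rc'],S['wh'],ray('side',*S['rc'],.02)))
print(proj('side',[.4633,-.1073,.016]),proj('side',[.4633,-.1073,.032]))
goto([.4633,-.1073,-.034],3.611)
E
```

```text
48.7 yaw -2.675 j6 -2.413 M [-0.01  0.03  0.05] F [-0.2 -0.3  0.7] e6 -0.027 p [ 0.4634 -0.107   0.1611] w 1.001 0.0
cap side (array([287.25, 247.  ]), array([19.75, 19.25]), array([ 0.46219653, -0.11698712,  0.02      ]))
[287.39232094 245.68922019] [287.06321337 242.18579896]
GOTO [-0.0, 0.0008, -0.0001] [0.014, 0.001, 1.308]
```

View pics/j2.png

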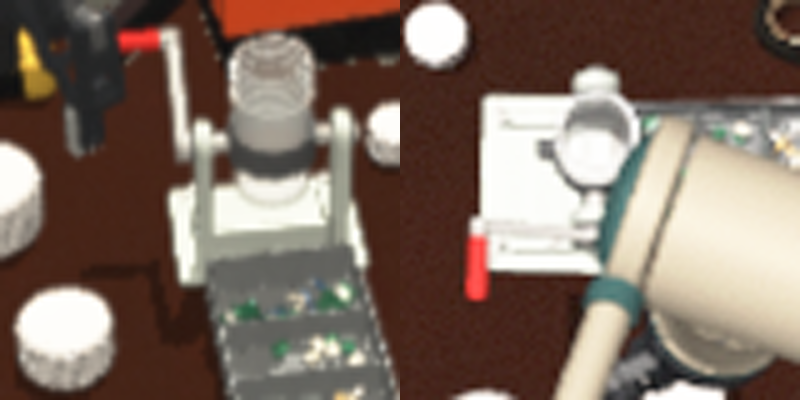

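The jar is upright and empty, and the cap is where I left it (side ≈ 287,247). Now grip the cap.

Request:
{"method": "carry_out", "body": {"series": "0 0 0 0.014 0 0.3 -1;0 0 0 0.014 0 0.6 -1;0 0 0 0.014 0 0.9 -1;0 0 0 0.014 0 1 -1;0 0 0 0.014 0 1 -1"}}

```text
time_s: 49.3
ee_pos: [0.4611, -0.1065, 0.0098]
ee_rot: [3.138, -0.002, -2.671]
wrist_force: [-0.5, 0.1, -0.3]
gripper_width: 1.0
grasp_force: 0.0
```

Request:
{"method": "carry_out", "body": {"series": "0 0 0 0 0 0.15 -1;0 0 0 0 0 0.28 -1;0 0 0 0 0 0.3 -1;0 0 0 0 0 0.3 -1;0 0 0 0 0 0.3 1;0 0 0 0 0 0.3 1;0 0 0 0 0 0.3 1;0 0 0 0 0 0.3 1;0 0 0 0 0 0.3 1", "newtons": 60}}

```text
time_s: 50.2
ee_pos: [0.4632, -0.1083, -0.0318]
ee_rot: [-3.14, 0.004, -2.673]
wrist_force: [-0.3, 1.3, 7.9]
gripper_width: 0.701
grasp_force: 62.9
```

```bash
python3 m.py
```

```text
50.2 yaw -2.673 j6 -2.419 M [0.22 0.05 0.04] F [-0.3  1.3  7.9] e6 0.038 p [ 0.4632 -0.1083 -0.0318] w 0.701 62.9
```

Request:
{"method": "carry_out", "body": {"series": "0 0 0 0 0 -0.1 1;0 0 0 0 0 -0.4 1;0 0 0 0 0 -0.7 1;0 0 0 0 0 -1 1;0 0 0 0 0 -1 1"}}

```text
time_s: 50.7
ee_pos: [0.4667, -0.11, 0.1234]
ee_rot: [-3.131, 0.011, -2.672]
wrist_force: [0.5, 0.4, -0.3]
gripper_width: 0.692
grasp_force: 64.7
```

Request:
{"method": "carry_out", "body": {"series": "0 0 0 0 0 -0.3 1;0 0 0 0 0 -0.6 1;0 0 0 0 0 -0.6 1;0 0 0 0 0 -0.6 1"}}

```text
time_s: 51.1
ee_pos: [0.462, -0.1084, 0.2073]
ee_rot: [-3.14, 0.003, -2.672]
wrist_force: [-0.7, -0.5, -1.4]
gripper_width: 0.694
grasp_force: 64.8
```

```bash
python3 m.py;python3 -c "
from h import *
goto([.6097,-.05,.2],3.611)"
```

```text
51.1 yaw -2.672 j6 -2.418 M [ 0.03  0.06 -0.03] F [-0.7 -0.5 -1.4] e6 0.0 p [ 0.462  -0.1084  0.2073] w 0.694 64.8
GOTO [-0.0004, 0.0009, -0.0001] [-1.054, -0.098, 0.052]
```

Request:
{"method": "carry_out", "body": {"series": "0 0 0 -0.25 -0.02 0 1;0 0 0 -0.5 -0.05 0 1;0 0 0 -0.75 -0.07 0 1;0 0 0 -1 -0.098 0 1;0 0 0 -1 -0.098 0 1;0 0 0 -1 -0.098 0 1"}}

```text
time_s: 51.7
ee_pos: [0.601, -0.0529, 0.2038]
ee_rot: [3.138, -0.003, -2.671]
wrist_force: [-0.9, 0.1, -1.0]
gripper_width: 0.69
grasp_force: 64.8
```

```bash
python3 m.py;python3 -c "
from h import *
goto([.6097,-.05,.155],3.611)"
```

```text
51.7 yaw -2.671 j6 -2.245 M [-0.01 -0.02 -0.03] F [-0.9  0.1 -1. ] e6 0.008 p [ 0.601  -0.0529  0.2038] w 0.69 64.8
GOTO [0.0012, -0.0011, 0.0003] [-0.062, -0.01, 0.325]
```

Request:
{"method": "carry_out", "body": {"series": "0.001 -0.001 0 -0.062 -0.01 0.1 1;0.001 -0.001 0 -0.062 -0.01 0.2 1;0.001 -0.001 0 -0.062 -0.01 0.3 1;0.001 -0.001 0 -0.062 -0.01 0.34 1;0.001 -0.001 0 -0.062 -0.01 0.34 1"}}

```text
time_s: 52.2
ee_pos: [0.6091, -0.0508, 0.1543]
ee_rot: [-3.141, 0.001, -2.673]
wrist_force: [-0.3, 0.8, 0.7]
gripper_width: 0.694
grasp_force: 64.8
```

```bash
python3 m.py
```

```text
52.2 yaw -2.673 j6 -2.237 M [ 0.    0.03 -0.  ] F [-0.3  0.8  0.7] e6 -0.001 p [ 0.6091 -0.0508  0.1543] w 0.694 64.8
```

Request:
{"method": "carry_out", "body": {"series": "0 0 0 0 0 0.015 1;0 0 0 0 0 0.03 1;0 0 0 0 0 0.03 1"}}

```text
time_s: 52.5
ee_pos: [0.6112, -0.0507, 0.1514]
ee_rot: [-3.139, 0.005, -2.672]
wrist_force: [-0.3, -0.1, 0.4]
gripper_width: 0.691
grasp_force: 64.8
```

```bash
python3 m.py
```

```text
52.5 yaw -2.672 j6 -2.237 M [ 0.03 -0.05 -0.01] F [-0.3 -0.1  0.4] e6 -0.0 p [ 0.6112 -0.0507  0.1514] w 0.691 64.8
```

Request:
{"method": "carry_out", "body": {"series": "0 0 0 0 0 0.01 1;0 0 0 0 0 0.02 1;0 0 0 0 0 0.02 1"}}

```text
time_s: 52.8
ee_pos: [0.6111, -0.0505, 0.1479]
ee_rot: [-3.139, 0.004, -2.672]
wrist_force: [-0.5, 0.0, -0.1]
gripper_width: 0.688
grasp_force: 64.8
```

Request:
{"method": "carry_out", "body": {"series": "0 0 0 0 0 0.01 1;0 0 0 0 0 0.02 1;0 0 0 0 0 0.02 1"}}

```text
time_s: 53.1
ee_pos: [0.6112, -0.0504, 0.1457]
ee_rot: [-3.139, 0.005, -2.672]
wrist_force: [-1.4, 0.9, 3.9]
gripper_width: 0.696
grasp_force: 65.2
```

Request:
{"method": "carry_out", "body": {"series": "0 0 0 0 0 0.01 1;0 0 0 0 0 0.02 1;0 0 0 0 0 0.02 1"}}

```text
time_s: 53.4
ee_pos: [0.6102, -0.0505, 0.1423]
ee_rot: [-3.14, 0.003, -2.672]
wrist_force: [-2.4, 0.1, 5.3]
gripper_width: 0.691
grasp_force: 65.1
```

```bash
python3 m.py
```

```text
53.4 yaw -2.672 j6 -2.237 M [0.09 0.53 0.04] F [-2.4  0.1  5.3] e6 0.005 p [ 0.6102 -0.0505  0.1423] w 0.691 65.1
```

Request:
{"method": "carry_out", "body": {"series": "0 0 0.0465 0 0 0.003 1;0 0 0.093 0 0 0.005 1;0 0 0.1395 0 0 0.007 1;0 0 0.186 0 0 0.009 1;0 0 0.2325 0 0 0.011 1;0 0 0.279 0 0 0.013 1;0 0 0.3255 0 0 0.015 1;0 0 0.372 0 0 0.017 1;0 0 0.4185 0 0 0.019 1;0 0 0.465 0 0 0.02 1"}}

```text
time_s: 54.4
ee_pos: [0.6094, -0.0511, 0.1395]
ee_rot: [3.141, 0.002, 2.145]
wrist_force: [-4.7, -1.2, 6.2]
gripper_width: 0.691
grasp_force: 65.3
```

```bash
python3 m.py
```

```text
54.4 yaw 2.145 j6 -0.77 M [-0.15  0.91  0.11] F [-4.7 -1.2  6.2] e6 -1.045 p [ 0.6094 -0.0511  0.1395] w 0.691 65.3
```

Request:
{"method": "carry_out", "body": {"series": "0 0 0.0465 0 0 0.002 1;0 0 0.093 0 0 0.004 1;0 0 0.1395 0 0 0.006 1;0 0 0.186 0 0 0.008 1;0 0 0.2325 0 0 0.0095 1;0 0 0.279 0 0 0.011 1;0 0 0.3255 0 0 0.013 1;0 0 0.372 0 0 0.015 1;0 0 0.4185 0 0 0.017 1;0 0 0.465 0 0 0.019 1"}}

```text
time_s: 55.4
ee_pos: [0.6095, -0.0512, 0.1367]
ee_rot: [3.139, -0.0, 0.684]
wrist_force: [-5.0, -0.3, 7.0]
gripper_width: 0.692
grasp_force: 65.4
```

```bash
python3 m.py
```

```text
55.4 yaw 0.684 j6 0.691 M [-0.    0.88  0.15] F [-5.  -0.3  7. ] e6 -1.046 p [ 0.6095 -0.0512  0.1367] w 0.692 65.4
```

Request:
{"method": "carry_out", "body": {"series": "0 0 0.0465 0 0 0.002 1;0 0 0.093 0 0 0.004 1;0 0 0.1395 0 0 0.006 1;0 0 0.186 0 0 0.008 1;0 0 0.2325 0 0 0.0095 1;0 0 0.279 0 0 0.011 1;0 0 0.3255 0 0 0.013 1;0 0 0.372 0 0 0.015 1;0 0 0.4185 0 0 0.017 1;0 0 0.465 0 0 0.019 1;0 0 0.5115 0 0 0.021 1;0 0 0.558 0 0 0.023 1"}}

```text
time_s: 56.6
ee_pos: [0.6099, -0.0517, 0.1334]
ee_rot: [-3.14, -0.003, -1.069]
wrist_force: [-5.2, -2.3, 6.3]
gripper_width: 0.692
grasp_force: 65.4
```

```bash
python3 m.py
```

```text
56.6 yaw -1.069 j6 2.444 M [-0.21  0.89  0.18] F [-5.2 -2.3  6.3] e6 -1.045 p [ 0.6099 -0.0517  0.1334] w 0.692 65.4
```

Request:
{"method": "carry_out", "body": {"series": "0 0 0 0 0 0 -1;0 0 0 0 0 0 -1;0 0 0 0 0 0 -1;0 0 0 0 0 0 -1;0 0 -0.38 0 0 0 -1;0 0 -0.38 0 0 0 -1;0 0 -0.38 0 0 0 -1;0 0 -0.38 0 0 0 -1;0 0 -0.38 0 0 0 -1;0 0 -0.38 0 0 0 -1;0 0 -0.38 0 0 0 -1;0 0 -0.38 0 0 0 -1"}}

```text
time_s: 57.8
ee_pos: [0.6114, -0.0505, 0.1326]
ee_rot: [3.141, -0.005, 0.137]
wrist_force: [-1.0, 0.3, -0.7]
gripper_width: 0.996
grasp_force: 0.0
```

Request:
{"method": "carry_out", "body": {"series": "0 0 -0.56 0 0 0 -1;0 0 -0.56 0 0 0 -1;0 0 -0.56 0 0 0 -1;0 0 -0.56 0 0 0 -1;0 0 -0.56 0 0 0 -1;0 0 -0.56 0 0 0 -1;0 0 -0.56 0 0 0 -1;0 0 -0.56 0 0 0 -1;0 0 -0.56 0 0 0 -1;0 0 -0.56 0 0 0 -1;0 0 -0.56 0 0 0 -1;0 0 -0.56 0 0 0 -1"}}

```text
time_s: 59.0
ee_pos: [0.6114, -0.0505, 0.1326]
ee_rot: [3.137, 0.002, 1.895]
wrist_force: [0.6, -0.6, 0.6]
gripper_width: 0.999
grasp_force: 0.0
```

Request:
{"method": "carry_out", "body": {"series": "0 0 -0.56 0 0 0 -1;0 0 -0.56 0 0 0 -1;0 0 -0.56 0 0 0 -1;0 0 -0.56 0 0 0 -1;0 0 -0.56 0 0 0 -1;0 0 -0.56 0 0 0 -1;0 0 -0.56 0 0 0 -1;0 0 -0.56 0 0 0 -1;0 0 -0.56 0 0 0 -1;0 0 -0.56 0 0 0 -1;0 0 -0.56 0 0 0 -1;0 0 -0.56 0 0 0 -1"}}

```text
time_s: 60.2
ee_pos: [0.6114, -0.0506, 0.1326]
ee_rot: [-3.139, 0.004, -2.629]
wrist_force: [-0.4, 0.0, -0.6]
gripper_width: 1.004
grasp_force: 0.0
```

```bash
python3 m.py;python3 -c "
from h import *
goto([.6097,-.05,.131],3.65)"
```

```text
60.2 yaw -2.629 j6 -2.28 M [-0.01  0.02  0.01] F [-0.4  0.  -0.6] e6 0.75 p [ 0.6114 -0.0506  0.1326] w 1.004 0.0
GOTO [-0.0009, 0.0013, 0.0015] [0.008, 0.009, 0.011]
```

Request:
{"method": "carry_out", "body": {"series": "-0.001 0.001 0 0.008 0.009 0.01 -1;-0.001 0.001 0 0.008 0.009 0.01 1;-0.001 0.001 0 0.008 0.009 0.01 1;-0.001 0.001 0 0.008 0.009 0.01 1;-0.001 0.001 0 0.008 0.009 0.01 1;-0.001 0.001 0 0.008 0.009 0.01 1"}}

```text
time_s: 60.8
ee_pos: [0.6099, -0.05, 0.1316]
ee_rot: [-3.141, 0.002, -2.635]
wrist_force: [0.9, 0.0, 1.9]
gripper_width: 0.693
grasp_force: 64.0
```

```bash
python3 m.py
```

```text
60.8 yaw -2.635 j6 -2.274 M [-0.02  0.01 -0.03] F [0.9 0.  1.9] e6 -0.0 p [ 0.6099 -0.05    0.1316] w 0.693 64.0
```

Request:
{"method": "carry_out", "body": {"series": "0 0 0.0465 0 0 0.002 1;0 0 0.093 0 0 0.004 1;0 0 0.1395 0 0 0.006 1;0 0 0.186 0 0 0.008 1;0 0 0.2325 0 0 0.0095 1;0 0 0.279 0 0 0.011 1;0 0 0.3255 0 0 0.013 1;0 0 0.372 0 0 0.015 1;0 0 0.4185 0 0 0.017 1;0 0 0.465 0 0 0.019 1"}}

```text
time_s: 61.8
ee_pos: [0.6097, -0.0511, 0.1289]
ee_rot: [3.141, 0.002, 2.182]
wrist_force: [-0.0, -1.7, 3.1]
gripper_width: 0.697
grasp_force: 64.0
```

Request:
{"method": "carry_out", "body": {"series": "0 0 0.0465 0 0 0.002 1;0 0 0.093 0 0 0.004 1;0 0 0.1395 0 0 0.006 1;0 0 0.186 0 0 0.008 1;0 0 0.2325 0 0 0.0095 1;0 0 0.279 0 0 0.011 1;0 0 0.3255 0 0 0.013 1;0 0 0.372 0 0 0.015 1;0 0 0.4185 0 0 0.017 1;0 0 0.465 0 0 0.019 1"}}

```text
time_s: 62.8
ee_pos: [0.6091, -0.0511, 0.1261]
ee_rot: [3.141, 0.001, 0.721]
wrist_force: [-2.4, -3.2, 5.2]
gripper_width: 0.694
grasp_force: 64.1
```

```bash
python3 m.py
```

```text
62.8 yaw 0.721 j6 0.653 M [-0.31  0.39  0.01] F [-2.4 -3.2  5.2] e6 -1.118 p [ 0.6091 -0.0511  0.1261] w 0.694 64.1
```

Request:
{"method": "carry_out", "body": {"series": "0 0 0.0465 0 0 0.002 1;0 0 0.093 0 0 0.004 1;0 0 0.1395 0 0 0.006 1;0 0 0.186 0 0 0.008 1;0 0 0.2325 0 0 0.0095 1"}}

```text
time_s: 63.3
ee_pos: [0.6097, -0.0507, 0.1255]
ee_rot: [3.141, -0.002, -0.01]
wrist_force: [-2.1, -1.3, 7.5]
gripper_width: 0.694
grasp_force: 64.4
```

```bash
python3 m.py
```

```text
63.3 yaw -0.01 j6 1.384 M [-0.05  0.36  0.02] F [-2.1 -1.3  7.5] e6 -1.115 p [ 0.6097 -0.0507  0.1255] w 0.694 64.4
```

Request:
{"method": "carry_out", "body": {"series": "0 0 0.0465 0 0 0.002 1;0 0 0.093 0 0 0.004 1;0 0 0.1395 0 0 0.006 1;0 0 0.186 0 0 0.008 1"}}

```text
time_s: 63.7
ee_pos: [0.6099, -0.0506, 0.1253]
ee_rot: [-3.141, -0.003, -0.593]
wrist_force: [-3.1, -0.6, 12.3]
gripper_width: 0.693
grasp_force: 64.9
```

```bash
python3 m.py
```

```text
63.7 yaw -0.593 j6 1.968 M [0.   0.44 0.26] F [-3.1 -0.6 12.3] e6 -0.929 p [ 0.6099 -0.0506  0.1253] w 0.693 64.9
```

Request:
{"method": "carry_out", "body": {"series": "0 0 0.0465 0 0 0.002 1;0 0 0.093 0 0 0.004 1;0 0 0.1395 0 0 0.004 1;0 0 0.1395 0 0 0.004 1"}}

```text
time_s: 64.1
ee_pos: [0.6094, -0.0511, 0.1253]
ee_rot: [-3.141, -0.002, -1.029]
wrist_force: [-5.6, -2.3, 13.7]
gripper_width: 0.695
grasp_force: 65.1
```

```bash
python3 m.py
```

```text
64.1 yaw -1.029 j6 2.404 M [-0.14  0.69 -0.44] F [-5.6 -2.3 13.7] e6 -0.082 p [ 0.6094 -0.0511  0.1253] w 0.695 65.1
```

Request:
{"method": "carry_out", "body": {"series": "0 0 0 0 0 -0.01 -1;0 0 0 0 0 -0.01 -1;0 0 0 0 0 -0.01 -1;0 0 0 0 0 -0.01 -1;0 0 -0.38 0 0 -0.01 -1;0 0 -0.38 0 0 -0.01 -1;0 0 -0.38 0 0 -0.01 -1;0 0 -0.38 0 0 -0.01 -1;0 0 -0.38 0 0 -0.01 -1;0 0 -0.38 0 0 -0.01 -1;0 0 -0.38 0 0 -0.01 -1;0 0 -0.38 0 0 -0.01 -1"}}

```text
time_s: 65.3
ee_pos: [0.6094, -0.0499, 0.1233]
ee_rot: [-3.141, -0.0, 0.174]
wrist_force: [-0.5, -0.5, 0.9]
gripper_width: 0.998
grasp_force: 0.0
```

Request:
{"method": "carry_out", "body": {"series": "0 0 -0.3 0 0 0 -1;0 0 -0.3 0 0 0 -1;0 0 -0.3 0 0 0 -1;0 0 -0.3 0 0 0 -1;0 0 -0.3 0 0 0 -1;0 0 -0.3 0 0 0 -1;0 0 -0.3 0 0 0 -1;0 0 -0.3 0 0 0 1;0 0 -0.3 0 0 0 1;0 0 -0.3 0 0 0 1;0 0 -0.3 0 0 0 1;0 0 -0.3 0 0 0 1", "newtons": 60}}

```text
time_s: 66.5
ee_pos: [0.6098, -0.05, 0.1241]
ee_rot: [3.141, -0.001, 1.11]
wrist_force: [-0.0, -0.8, 2.4]
gripper_width: 0.696
grasp_force: 64.8
```

```bash
python3 m.py
```

```text
66.5 yaw 1.11 j6 0.264 M [-0.03 -0.01 -0.06] F [-0.  -0.8  2.4] e6 -0.028 p [ 0.6098 -0.05    0.1241] w 0.696 64.8
```

Request:
{"method": "carry_out", "body": {"series": "0 0 0.04 0 0 0.001 1;0 0 0.08 0 0 0.002 1;0 0 0.08 0 0 0.002 1"}}

```text
time_s: 66.8
ee_pos: [0.6086, -0.05, 0.124]
ee_rot: [-3.14, 0.0, 0.856]
wrist_force: [-2.3, -0.1, 5.2]
gripper_width: 0.693
grasp_force: 65.1
```

```bash
python3 m.py
```

```text
66.8 yaw 0.856 j6 0.518 M [-0.01  0.45 -0.09] F [-2.3 -0.1  5.2] e6 0.023 p [ 0.6086 -0.05    0.124 ] w 0.693 65.1
```

Request:
{"method": "carry_out", "body": {"series": "0 0 0.04 0 0 0.001 1;0 0 0.08 0 0 0.002 1;0 0 0.08 0 0 0.002 1"}}

```text
time_s: 67.1
ee_pos: [0.6084, -0.0494, 0.1241]
ee_rot: [-3.14, 0.0, 0.607]
wrist_force: [-4.3, 0.1, 7.6]
gripper_width: 0.694
grasp_force: 65.3
```

```bash
python3 m.py
```

```text
67.1 yaw 0.607 j6 0.768 M [ 0.1  0.6 -0. ] F [-4.3  0.1  7.6] e6 0.372 p [ 0.6084 -0.0494  0.1241] w 0.694 65.3
```

Request:
{"method": "carry_out", "body": {"series": "0 0 0.045 0 0 0 1;0 0 0.09 0 0 0 1;0 0 0.135 0 0 0 1;0 0 0.18 0 0 0 1;0 0 0.225 0 0 0 1;0 0 0.27 0 0 0 1"}}

```text
time_s: 67.7
ee_pos: [0.6106, -0.0506, 0.1247]
ee_rot: [-3.141, -0.004, -0.245]
wrist_force: [-0.8, -0.9, 5.9]
gripper_width: 0.701
grasp_force: 65.3
```

```bash
python3 m.py
```

```text
67.7 yaw -0.245 j6 1.619 M [-0.18  0.15  0.12] F [-0.8 -0.9  5.9] e6 -1.061 p [ 0.6106 -0.0506  0.1247] w 0.701 65.3
```

Request:
{"method": "carry_out", "body": {"series": "0 0 0.045 0 0 0 1;0 0 0.09 0 0 0 1;0 0 0.135 0 0 0 1;0 0 0.135 0 0 0 1;0 0 0.135 0 0 0 1"}}

```text
time_s: 68.2
ee_pos: [0.6104, -0.0503, 0.1241]
ee_rot: [-3.14, -0.002, -0.661]
wrist_force: [-0.7, -0.6, 4.4]
gripper_width: 0.695
grasp_force: 65.1
```

```bash
python3 m.py
```

```text
68.2 yaw -0.661 j6 2.035 M [-0.23  0.1  -0.1 ] F [-0.7 -0.6  4.4] e6 -0.043 p [ 0.6104 -0.0503  0.1241] w 0.695 65.1
```

The cap turns freely now at a constant height that matches home. I'll let go, retreat and compare it with the first pictures.

Request:
{"method": "carry_out", "body": {"series": "0 0 0 0 0 0 -1;0 0 0 0 0 0 -1;0 0 0 0 0 0 -1;0 0 0 0 0 0 -1;0 0 0 0 0 -0.3 -1;0 0 0 0 0 -0.6 -1;0 0 0 0 0 -0.7 -1;0 0 -0.09 0 0 -0.7 -1;0 0 -0.14 0 0 -0.7 -1;0 0 -0.19 0 0 -0.7 -1;0 0 -0.23 0 0 -0.7 -1;0 0 -0.23 0 0 -0.7 -1"}}

```text
time_s: 69.4
ee_pos: [0.6094, -0.05, 0.228]
ee_rot: [-3.141, -0.0, 0.064]
wrist_force: [1.2, 0.8, -0.0]
gripper_width: 1.001
grasp_force: 0.0
```

```bash
python3 m.py; python3 -c "
from h import *
goto([.58,-.20,.23],1.5708)"
```

```text
69.4 yaw 0.064 j6 1.311 M [-0.04  0.05 -0.01] F [ 1.2  0.8 -0. ] e6 0.908 p [ 0.6094 -0.05    0.228 ] w 1.001 0.0
GOTO [-0.0002, -0.0003, -0.4797] [-0.259, 0.986, -0.014]
```

```bash
python3 -c "
from h import *
goto([.46,-.12,.22],1.5708)"
```

```text
GOTO [-0.0002, -0.0003, -0.4797] [-1.024, 0.402, 0.053]
```

Request:
{"method": "carry_out", "body": {"series": "0 0 -0.04 -0.3 0.16 0 -1;0 0 -0.09 -0.6 0.32 0 -1;0 0 -0.48 -1 0.48 0 -1;0 0 -0.48 -1 0.48 0 -1;0 0 -0.48 -1 0.48 0 -1;0 0 -0.48 -1 0.48 0 -1;0 0 -0.48 -1 0.48 0 -1;0 0 -0.48 -1 0.48 0 -1;0 0 -0.48 -1 0.48 0 -1;0 0 -0.48 -1 0.48 0 -1;0 0 -0.48 -1 0.48 0 -1"}}

```text
time_s: 70.5
ee_pos: [0.4637, -0.1305, 0.2279]
ee_rot: [3.141, -0.001, 1.57]
wrist_force: [0.6, 0.7, -0.9]
gripper_width: 1.003
grasp_force: 0.0
```

```bash
python3 m.py
python3 - <<'E'
from h import *
s=camera('side');t=camera('top')
s0=cv2.imread('pics/side0.png')[:,:,::-1];t0=cv2.imread('pics/top0.png')[:,:,::-1]
cv2.imwrite('pics/s_now.png',s[:,:,::-1]);cv2.imwrite('pics/t_now.png',t[:,:,::-1])
def reg(a,b,box):
    l,tt,rr,bb=box;A=[cv2.cvtColor(np.ascontiguousarray(x[tt:bb,l:rr]),cv2.COLOR_RGB2GRAY).astype(np.float32) for x in(a,b)]
    W=np.eye(2,3,dtype=np.float32)
    try:
        c,W=cv2.findTransformECC(A[0],A[1],W,cv2.MOTION_TRANSLATION);return round(c,3),W[:,2].round(2).tolist()
    except Exception as e: return 'fail'
print('cap side',reg(s0,s,(312,176,342,206)),'cap top',reg(t0,t,(312,172,338,200)))
print('lever side',reg(s0,s,(290,180,312,198)),'lever top',reg(t0,t,(294,203,306,224)))
print('plate side',reg(s0,s,(296,212,350,238)),'plate top',reg(t0,t,(296,176,312,205)))
print('mm per px: dz 2mm ->',proj('side',[.61,-.05,.193])-proj('side',[.61,-.05,.191]),proj('top',[.61,-.05,.193])-proj('top',[.61,-.05,.191]))
for nm,bx in(('a',(336,280,358,304)),('b',(308,322,332,344))):
    q=blob(s,bx,'gw');print(nm,q and (q['rc'],q['wh'],ray('side',*q['rc'],.007)[:2],[ray('side',*p,.007)[:2].round(4).tolist() for p in q['box']]))
for d in spot_in('top','stray_0')[:4]:
    e=d["extent"];print(d["score"],e,ray('top',(e[0]+e[2])/2,(e[1]+e[3])/2,.007)[:2])
z=lambda im,c:cv2.resize(im[c[1]:c[3],c[0]:c[2]],(400,400),interpolation=cv2.INTER_CUBIC)
cv2.imwrite('pics/str.png',np.hstack([z(s[:,:,::-1],(305,277,365,337)),z(t[:,:,::-1],(385,185,445,245))]))
E
```

```text
70.5 yaw 1.57 j6 -0.419 M [ 0.01  0.01 -0.06] F [ 0.6  0.7 -0.9] e6 -0.162 p [ 0.4637 -0.1305  0.2279] w 1.003 0.0
cap side (0.998, [0.10000000149011612, -0.12999999523162842]) cap top (0.942, [-0.009999999776482582, 0.20000000298023224])
lever side (0.973, [0.15000000596046448, -0.009999999776482582]) lever top (1.0, [-0.0, -0.009999999776482582])
plate side (0.907, [-0.0, -0.6499999761581421]) plate top (1.0, [-0.029999999329447746, -0.009999999776482582])
mm per px: dz 2mm -> [-0.00095823 -0.51048733] [ 0.00970088 -0.14976686]
a (array([345.22249889, 292.44250011]), array([7.0003581 , 9.22774506]), array([ 0.6112263 , -0.31442815]), [[0.5967, -0.3266], [0.6068, -0.2951], [0.6261, -0.3021], [0.6155, -0.3333]])
b (array([319.3125, 333.3125]), array([10.42982388,  8.13172817]), array([ 0.51669239, -0.43339549]), [[0.4999, -0.4281], [0.5176, -0.4135], [0.5334, -0.4386], [0.5158, -0.4527]])
```

View pics/str.png

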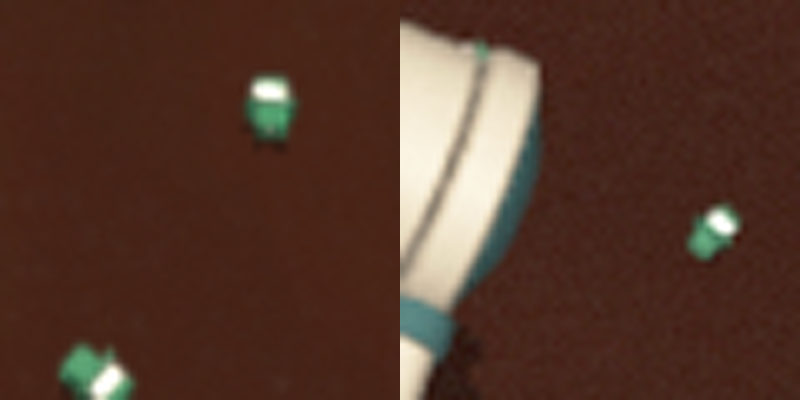

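The cap registers within 0.5 mm of its first height, and the lever matches too, so the jar is upright and closed. The crop shows stray a knocked aside, now at side ≈ 345,292, and stray b at side ≈ 319,333 / top ≈ 432,220.

Run:
```python
from h import *
s=cv2.imread('pics/s_now.png')[:,:,::-1];t=cv2.imread('pics/t_now.png')[:,:,::-1]
def pca(cam,im,bx):
    l,tt,rr,b=bx;c=np.ascontiguousarray(cv2.resize(im[tt:b,l:rr],None,fx=6,fy=6,interpolation=cv2.INTER_CUBIC));h=cv2.cvtColor(c,cv2.COLOR_RGB2HSV).astype(int)
    H,S,V=h[...,0],h[...,1],h[...,2];m=(((H>50)&(H<100)&(S>70))|(S<80))&(V>55)
    vv,uu=np.nonzero(m);P=np.array([ray(cam,(u+.5)/6-.5+l,(v+.5)/6-.5+tt,.007)[:2] for u,v in zip(uu,vv)])
    w,E=np.linalg.eigh(np.cov(P.T));e=E[:,1];print(cam,P.mean(0).round(4),np.sqrt(w).round(4),'axis deg',round(np.degrees(np.arctan2(e[1],e[0]))%180,1))
pca('side',s,(336,280,358,304));pca('side',s,(308,322,332,344));pca('top',t,(422,206,442,232))
goto([.611,-.313,.2],2.83)
```

```text
side [ 0.6109 -0.3143] [0.0054 0.009 ] axis deg 78.8Traceback (most recent call last):
  File "<stdin>", line 8, in <module>
  File "<stdin>", line 6, in pca
  File "h.py", line 13, in ray
    m=camera_model(cam);K=np.array(m["camera_matrix"]);T=np.array(m["T"])
ValueError: time passes only in moves, steps and waits
```

```bash
sed -i 's/^def snap/import functools\ncamera_model=functools.lru_cache(None)(camera_model)\ndef snap/' h.py
python3 - <<'E'
from h import *
s=cv2.imread('pics/s_now.png')[:,:,::-1];t=cv2.imread('pics/t_now.png')[:,:,::-1]
def pca(cam,im,bx):
    l,tt,rr,b=bx;c=np.ascontiguousarray(cv2.resize(im[tt:b,l:rr],None,fx=3,fy=3,interpolation=cv2.INTER_CUBIC));h=cv2.cvtColor(c,cv2.COLOR_RGB2HSV).astype(int)
    H,S,V=h[...,0],h[...,1],h[...,2];m=(((H>50)&(H<100)&(S>70))|(S<80))&(V>55)
    vv,uu=np.nonzero(m);P=np.array([ray(cam,(u+.5)/3-.5+l,(v+.5)/3-.5+tt,.007)[:2] for u,v in zip(uu,vv)])
    w,E=np.linalg.eigh(np.cov(P.T));e=E[:,1];print(cam,P.mean(0).round(4),np.sqrt(w).round(4),'axis deg',round(np.degrees(np.arctan2(e[1],e[0]))%180,1))
pca('side',s,(308,322,332,344));pca('top',t,(422,206,442,232))
goto([.611,-.3135,.2],2.9)
E
```

```text
side [ 0.516  -0.4336] [0.0061 0.0085] axis deg 123.4
top [ 0.5162 -0.4298] [0.0055 0.0086] axis deg 134.0
GOTO [0.0003, -0.0002, -0.4249] [-1.215, 0.988, 0.186]
```

Request:
{"method": "carry_out", "body": {"series": "0 0 0 -0.25 0.3 0 -0.2;0 0 0 -0.5 0.6 0 -0.2;0 0 0 -0.8 0.98 0 -0.2;0 0 0 -0.8 0.98 0 -0.2"}}

```text
time_s: 71.05
ee_pos: [0.6122, -0.2532, 0.2276]
ee_rot: [3.141, -0.0, 1.565]
wrist_force: [-0.4, -0.4, 0.5]
gripper_width: 0.599
grasp_force: 0.0
```

Request:
{"method": "carry_out", "body": {"series": "0 0 -0.425 -0.4 0 0.186 -0.2;0 0 -0.425 -0.4 0 0.186 -0.2;0 0 -0.425 -0.4 0 0.186 -0.2;0 0 -0.425 -0.4 0 0.186 -0.2;0 0 -0.425 -0.4 0 0.186 -0.2;0 0 -0.425 -0.4 0 0.186 -0.2;0 0 -0.425 -0.4 0 0.186 -0.2;0 0 -0.425 -0.4 0 0.186 -0.2;0 0 -0.425 -0.4 0 0.186 -0.2;0 0 -0.425 -0.4 0 0.186 -0.2"}}

```text
time_s: 72.05
ee_pos: [0.61, -0.3113, 0.1999]
ee_rot: [3.14, 0.0, 2.9]
wrist_force: [0.8, -0.7, 0.0]
gripper_width: 0.601
grasp_force: 0.0
```

```bash
python3 m.py
python3 - <<'E'
from h import *
s=camera('side')
q=blob(s,(336,280,358,304),'gw');print(q and (q['rc'],ray('side',*q['rc'],.007)[:2]))
goto([.611,-.3135,-.025],2.9)
E
```

```text
72.0 yaw 2.9 j6 -1.903 M [ 0.06 -0.04  0.02] F [ 0.8 -0.7  0. ] e6 -0.606 p [ 0.61   -0.3113  0.1999] w 0.601 0.0
(array([345.16465569, 292.39913845]), array([ 0.61109289, -0.31424855]))
GOTO [0.0004, 0.0, -0.0007] [-0.01, -0.014, 1.499]
```

Request:
{"method": "carry_out", "body": {"series": "0 0 0 -0.01 -0.014 0.3 -0.2;0 0 0 -0.01 -0.014 0.6 -0.2;0 0 0 -0.01 -0.014 0.9 -0.2;0 0 0 -0.01 -0.014 1 -0.2"}}

```text
time_s: 72.5
ee_pos: [0.6076, -0.3115, 0.0445]
ee_rot: [3.138, -0.009, 2.897]
wrist_force: [-1.2, 0.9, 0.6]
gripper_width: 0.601
grasp_force: 0.0
```

Request:
{"method": "carry_out", "body": {"series": "0 0 0 0 0 0.2 -0.2;0 0 0 0 0 0.4 -0.2;0 0 0 0 0 0.5 -0.2;0 0 0 0 0 0.5 -0.2"}}

```text
time_s: 72.9
ee_pos: [0.6093, -0.3124, -0.0275]
ee_rot: [3.139, -0.005, 2.899]
wrist_force: [-0.2, 0.4, -0.1]
gripper_width: 0.599
grasp_force: 0.0
```

Request:
{"method": "carry_out", "body": {"series": "0 0 0 0 0 0.02 -0.2;0 0 0 0 0 0.04 -0.2;0 0 0 0 0 0.04 -0.2"}}

```text
time_s: 73.2
ee_pos: [0.6118, -0.314, -0.0298]
ee_rot: [3.141, 0.002, 2.9]
wrist_force: [0.7, 0.6, 0.6]
gripper_width: 0.603
grasp_force: 0.0
```

Request:
{"method": "carry_out", "body": {"series": "0 0 0 0 0 0 1;0 0 0 0 0 0 1;0 0 0 0 0 0 1;0 0 0 0 0 0 1;0 0 0 0 0 0 1;0 0 0 0 0 0 1", "newtons": 25}}

```text
time_s: 73.8
ee_pos: [0.6116, -0.3138, -0.03]
ee_rot: [3.141, 0.002, 2.901]
wrist_force: [0.9, 0.6, 6.5]
gripper_width: 0.295
grasp_force: 24.7
```

```bash
python3 m.py
```

```text
73.8 yaw 2.901 j6 -1.907 M [0.07 0.13 0.05] F [0.9 0.6 6.5] e6 -0.0 p [ 0.6116 -0.3138 -0.03  ] w 0.295 24.7
```

Request:
{"method": "carry_out", "body": {"series": "0 0 0 0 0 -0.2 1;0 0 0 0 0 -0.45 1;0 0 0 0 0 -0.7 1;0 0 0 0 0 -0.7 1"}}

```text
time_s: 74.2
ee_pos: [0.6146, -0.3159, 0.0801]
ee_rot: [-3.139, 0.011, 2.901]
wrist_force: [0.4, -0.3, 0.4]
gripper_width: 0.297
grasp_force: 24.8
```

```bash
python3 m.py
python3 - <<'E'
from h import *
camera('side')
print([(round(d["score"],2),np.round(d["extent"]).tolist()) for d in spot_in('side','tray')][:2])
goto([.611,-.2,.075],1.5708)
E
```

```text
74.2 yaw 2.901 j6 -1.906 M [-0.04  0.   -0.01] F [ 0.4 -0.3  0.4] e6 -0.0 p [ 0.6146 -0.3159  0.0801] w 0.297 24.8
[(0.75, [316.0, 229.0, 344.0, 271.0])]
GOTO [0.0005, 0.0004, 0.4234] [0.183, 0.736, -0.001]
```

Request:
{"method": "carry_out", "body": {"series": "0 0 0.42 0.04 0.18 0 1;0 0 0.42 0.08 0.36 0 1;0 0 0.42 0.12 0.55 0 1;0 0 0.42 0.17 0.736 0 1;0 0 0.42 0.17 0.736 0 1;0 0 0.42 0.17 0.736 0 1;0 0 0.42 0.17 0.736 0 1;0 0 0.42 0.17 0.736 0 1;0 0 0.42 0.17 0.736 0 1;0 0 0.42 0.17 0.736 0 1;0 0 0.42 0.17 0.736 0 1"}}

```text
time_s: 75.4
ee_pos: [0.6115, -0.1999, 0.0726]
ee_rot: [-3.139, -0.002, 1.584]
wrist_force: [0.3, -0.2, 0.1]
gripper_width: 0.298
grasp_force: 24.8
```

```bash
python3 m.py; python3 -c "
from h import *
goto([.611,-.2,-.012],1.5708)"
```

```text
75.4 yaw 1.584 j6 -0.438 M [-0.01 -0.02  0.01] F [ 0.3 -0.2  0.1] e6 0.028 p [ 0.6115 -0.1999  0.0726] w 0.298 24.8
GOTO [-0.0007, -0.0007, 0.0041] [-0.002, -0.002, 0.564]
```

Request:
{"method": "carry_out", "body": {"series": "0 0 0 0 0 0.2 1;0 0 0 0 0 0.4 1;0 0 0 0 0 0.54 1;0 0 0 0 0 0.54 1;0 0 0 0 0 0.54 0.1;0 0 0 0 0 0.54 0.1;0 0 0 0 0 0.54 0.1;0 0 0 0 0 0.54 0.1;0 0 0 0 0 0.3 0.1;0 0 0 0 0 0 0.1;0 0 0 0 0 -0.2 0.1;0 0 0 0 0 -0.2 0.1"}}

```text
time_s: 76.6
ee_pos: [0.6163, -0.2019, 0.1107]
ee_rot: [3.13, 0.004, 1.582]
wrist_force: [0.6, 0.2, 1.1]
gripper_width: 0.446
grasp_force: 0.0
```

```bash
python3 m.py
python3 - <<'E'
from h import *
s=camera('side')
for nm,bx in(('a',(325,280,362,310)),('b',(300,318,340,350))):
    q=blob(s,bx,'gw');print(nm,q and (q['rc'],q['area'],ray('side',*q['rc'],.007)[:2]))
goto([.516,-.431,.1],.70)
E
```

```text
76.6 yaw 1.582 j6 -0.436 M [-0.05  0.02 -0.01] F [0.6 0.2 1.1] e6 0.001 p [ 0.6163 -0.2019  0.1107] w 0.446 0.0
a None
b (array([319.37500191, 333.25000095]), np.float64(64.375), array([ 0.51688399, -0.4332394 ]))
GOTO [0.0024, -0.0004, 0.2806] [-1.525, -0.673, 0.051]
```

Request:
{"method": "carry_out", "body": {"series": "0 0 0 -0.27 -0.1 0 -0.2;0 0 0 -0.54 -0.2 0 -0.2;0 0 0 -0.8 -0.32 0 -0.2;0 0 0 -0.8 -0.32 0 -0.2"}}

```text
time_s: 77.05
ee_pos: [0.5629, -0.3255, 0.1025]
ee_rot: [-3.139, 0.001, 1.577]
wrist_force: [-0.0, 1.0, -0.5]
gripper_width: 0.606
grasp_force: 0.0
```

Request:
{"method": "carry_out", "body": {"series": "0 0 0.28 -0.27 -0.1 0 -0.2;0 0 0.28 -0.54 -0.2 0 -0.2;0 0 0.28 -0.72 -0.32 0 -0.2;0 0 0.28 -0.72 -0.32 0 -0.2;0 0 0.28 -0.72 -0.32 0 -0.2;0 0 0.28 -0.72 -0.32 0 -0.2;0 0 0.28 -0.72 -0.32 0 -0.2;0 0 0.28 -0.72 -0.32 0 -0.2"}}

```text
time_s: 77.85
ee_pos: [0.5188, -0.4284, 0.1031]
ee_rot: [-3.14, -0.001, 0.705]
wrist_force: [-0.6, 0.1, -0.3]
gripper_width: 0.599
grasp_force: 0.0
```

```bash
python3 m.py; python3 -c "
from h import *
goto([.516,-.431,-.030],.70)"
```

```text
77.8 yaw 0.705 j6 0.071 M [ 0.01  0.   -0.01] F [-0.6  0.1 -0.3] e6 0.032 p [ 0.5188 -0.4284  0.1031] w 0.599 0.0
GOTO [-0.0006, -0.0004, 0.0015] [-0.027, 0.003, 0.887]
```

Request:
{"method": "carry_out", "body": {"series": "0 0 0 -0.027 0.003 0.25 -0.2;0 0 0 -0.027 0.003 0.5 -0.2;0 0 0 -0.027 0.003 0.75 -0.2;0 0 0 -0.027 0.003 0.85 -0.2;0 0 0 -0.027 0.003 0.885 -0.2;0 0 0 -0.027 0.003 0.885 -0.2"}}

```text
time_s: 78.45
ee_pos: [0.5167, -0.4323, -0.0286]
ee_rot: [-3.142, -0.001, 0.703]
wrist_force: [-0.2, 1.2, -0.1]
gripper_width: 0.596
grasp_force: 0.0
```

Request:
{"method": "carry_out", "body": {"series": "0 0 0 0 0 0 1;0 0 0 0 0 0 1;0 0 0 0 0 0 1;0 0 0 0 0 0 1;0 0 0 0 0 0 1;0 0 0 0 0 0 1", "newtons": 25}}

```text
time_s: 79.05
ee_pos: [0.5175, -0.4333, -0.0267]
ee_rot: [3.138, -0.001, 0.702]
wrist_force: [0.2, 0.3, 6.1]
gripper_width: 0.295
grasp_force: 24.8
```

```bash
python3 m.py
```

```text
79.0 yaw 0.702 j6 0.067 M [ 0.01 -0.03  0.01] F [0.2 0.3 6.1] e6 0.001 p [ 0.5175 -0.4333 -0.0267] w 0.295 24.8
```

Request:
{"method": "carry_out", "body": {"series": "0 0 0 0 0 -0.2 1;0 0 0 0 0 -0.45 1;0 0 0 0 0 -0.7 1;0 0 0 0 0 -0.7 1"}}

```text
time_s: 79.45
ee_pos: [0.5193, -0.4355, 0.0829]
ee_rot: [3.129, -0.002, 0.702]
wrist_force: [-0.5, -1.0, 0.2]
gripper_width: 0.291
grasp_force: 24.6
```

```bash
python3 m.py
python3 - <<'E'
from h import *
camera('side')
print([(round(d["score"],2),np.round(d["extent"]).tolist()) for d in spot_in('side','tray')][:2])
goto([.611,-.154,.075],1.5708)
E
```

```text
79.5 yaw 0.702 j6 0.068 M [-0.03  0.04  0.04] F [-0.5 -1.   0.2] e6 0.001 p [ 0.5193 -0.4355  0.0829] w 0.291 24.6
[]
GOTO [0.0009, -0.0, -0.2766] [1.68, -1.012, 0.017]
```

Request:
{"method": "carry_out", "body": {"series": "0 0 0 0.25 -0.15 0 1;0 0 0 0.5 -0.3 0 1;0 0 0 0.75 -0.45 0 1;0 0 0 0.84 -0.51 0 1;0 0 0 0.84 -0.51 0 1"}}

```text
time_s: 80.05
ee_pos: [0.5625, -0.2895, 0.0749]
ee_rot: [-3.138, -0.0, 0.705]
wrist_force: [-0.8, -0.3, 0.2]
gripper_width: 0.294
grasp_force: 24.6
```

Request:
{"method": "carry_out", "body": {"series": "0 0 -0.277 0.25 -0.15 0 1;0 0 -0.277 0.5 -0.3 0 1;0 0 -0.277 0.75 -0.45 0 1;0 0 -0.277 0.84 -0.51 0 1;0 0 -0.277 0.84 -0.51 0 1;0 0 -0.277 0.84 -0.51 0 1;0 0 -0.277 0.84 -0.51 0 1;0 0 -0.277 0.84 -0.51 0 1"}}

```text
time_s: 80.85
ee_pos: [0.6095, -0.1541, 0.0758]
ee_rot: [-3.141, -0.001, 1.568]
wrist_force: [-0.6, -0.5, -0.1]
gripper_width: 0.294
grasp_force: 24.7
```

```bash
python3 m.py
python3 - <<'E'
from h import *
camera('side')
print([(round(d["score"],2),np.round(d["extent"]).tolist()) for d in spot_in('side','tray')][:2])
goto([.611,-.154,-.008],1.5708)
E
```

```text
80.8 yaw 1.568 j6 -0.356 M [-0.02 -0.02 -0.04] F [-0.6 -0.5 -0.1] e6 -0.031 p [ 0.6095 -0.1541  0.0758] w 0.294 24.7
[(0.81, [314.0, 231.0, 355.0, 271.0])]
GOTO [-0.0, -0.0002, -0.0005] [-0.002, 0.009, 0.561]
```

Request:
{"method": "carry_out", "body": {"series": "0 0 0 0 0.009 0.2 1;0 0 0 0 0.009 0.4 1;0 0 0 0 0.009 0.54 1;0 0 0 0 0.009 0.54 1;0 0 0 0 0.009 0.54 0.1;0 0 0 0 0.009 0.54 0.1;0 0 0 0 0.009 0.54 0.1;0 0 0 0 0.009 0.54 0.1;0 0 0 0 0.009 0.3 0.1;0 0 0 0 0.009 0 0.1;0 0 0 0 0.009 -0.3 0.1;0 0 0 0 0.009 -0.6 0.1"}}

```text
time_s: 82.15
ee_pos: [0.6111, -0.1527, 0.169]
ee_rot: [3.14, -0.0, 1.572]
wrist_force: [1.2, -0.3, -0.2]
gripper_width: 0.45
grasp_force: 0.0
```

Request:
{"method": "carry_out", "body": {"series": "0 0 0 0 -0.3 -0.2 0;0 0 0 0 -0.6 -0.4 0;0 0 0 0 -0.9 -0.4 0;0 0 0 0 -1 -0.4 0;0 0 0 0 -1 -0.4 0"}}

```text
time_s: 82.65
ee_pos: [0.459, -0.1527, 0.2276]
ee_rot: [3.14, -0.0, 1.571]
wrist_force: [-0.3, -0.1, 0.1]
gripper_width: 0.501
grasp_force: 0.0
```

Request:
{"method": "carry_out", "body": {"series": "0 0 0 0 -0.3 0 0;0 0 0 0 -0.6 0 0;0 0 0 0 -0.8 0 0;0 0 0 0 -0.8 0 0;0 0 0 0 -0.8 0 0"}}

```text
time_s: 83.15
ee_pos: [0.3426, -0.1538, 0.2267]
ee_rot: [3.139, -0.0, 1.571]
wrist_force: [0.2, -0.3, 0.9]
gripper_width: 0.501
grasp_force: 0.0
```

```bash
python3 m.py
python3 - <<'E'
from h import *
s=camera('side');t=camera('top')
cv2.imwrite('pics/s_end.png',s[:,:,::-1]);cv2.imwrite('pics/t_end.png',t[:,:,::-1])
for n in('tray','stray_0','cap','tape','light_pen','meter'):
  for c in('side','top'): print(n,c,[(round(d["score"],2),np.round(d["extent"]).tolist()) for d in spot_in(c,n)][:3])
def greens(cam,im):
    h=cv2.cvtColor(cv2.resize(im,None,fx=2,fy=2,interpolation=cv2.INTER_CUBIC),cv2.COLOR_RGB2HSV).astype(int);H,S,V=h[...,0],h[...,1],h[...,2]
    n,L,st_,cen=cv2.connectedComponentsWithStats(((H>58)&(H<95)&(S>90)&(V>35)).astype(np.uint8))
    for k in range(1,n):
        if st_[k,4]>=14: print(cam,'green',st_[k,4]/4,(cen[k]/2).round(1),ray(cam,*(cen[k]/2),.01)[:2].round(3))
greens('side',s);greens('top',t)
s0=cv2.imread('pics/side0.png')[:,:,::-1];t0=cv2.imread('pics/top0.png')[:,:,::-1]
def reg(a,b,box):
    l,tt,rr,bb=box;A=[cv2.cvtColor(np.ascontiguousarray(x[tt:bb,l:rr]),cv2.COLOR_RGB2GRAY).astype(np.float32) for x in(a,b)]
    W=np.eye(2,3,dtype=np.float32)
    try:
        c,W=cv2.findTransformECC(A[0],A[1],W,cv2.MOTION_TRANSLATION);return round(c,3),W[:,2].round(2).tolist()
    except Exception as e: return 'fail'
print('cap',reg(s0,s,(312,176,342,206)),reg(t0,t,(312,172,338,200)),'lever',reg(s0,s,(290,180,312,198)),reg(t0,t,(294,203,306,224)),'meter',reg(s0,s,(240,178,290,208)),'pen',reg(s0,s,(364,272,386,326)),'tape',reg(s0,s,(358,246,390,274)))
E
```

```text
83.2 yaw 1.571 j6 -0.611 M [-0.01 -0.02 -0.03] F [ 0.2 -0.3  0.9] e6 -0.009 p [ 0.3426 -0.1538  0.2267] w 0.501 0.0
tray side [(0.8, [315.0, 229.0, 354.0, 274.0])]
tray top [(0.68, [331.0, 180.0, 376.0, 209.0]), (0.66, [299.0, 177.0, 330.0, 223.0]), (0.3, [300.0, 190.0, 334.0, 220.0])]
stray_0 side [(0.52, [248.0, 185.0, 287.0, 202.0])]
stray_0 top []
cap side [(0.85, [316.0, 184.0, 342.0, 205.0]), (0.71, [259.0, 208.0, 284.0, 236.0])]
cap top [(0.69, [289.0, 164.0, 299.0, 174.0]), (0.66, [314.0, 175.0, 332.0, 196.0]), (0.6, [286.0, 236.0, 316.0, 261.0])]
tape side [(0.83, [365.0, 252.0, 384.0, 269.0])]
tape top [(0.72, [356.0, 153.0, 374.0, 173.0])]
light_pen side [(0.55, [370.0, 278.0, 378.0, 322.0])]
light_pen top [(0.71, [387.0, 170.0, 423.0, 182.0]), (0.61, [244.0, 235.0, 267.0, 284.0])]
meter side [(0.68, [243.0, 184.0, 284.0, 202.0]), (0.41, [319.0, 185.0, 340.0, 204.0])]
meter top [(0.93, [244.0, 232.0, 269.0, 284.0]), (0.51, [186.0, 231.0, 213.0, 255.0])]
side green 4.25 [47.2  0.5] [-1.558  3.645]
side green 4.75 [143.3  57.9] [-0.32   1.792]
side green 5.5 [194.8  71.9] [0
[... 1720 characters left out ...]
.611 -0.119]
top green 10.0 [365.  195.8] [ 0.606 -0.199]
top green 8.25 [352.5 196.7] [ 0.604 -0.155]
top green 5.5 [339.4 202.7] [ 0.583 -0.107]
top green 4.0 [590.8 213.6] [ 0.522 -0.988]
top green 4.25 [594.7 235.7] [ 0.445 -0.989]
top green 35.25 [150.3 257.8] [0.404 0.557]
top green 99.25 [634.  317.1] [ 0.171 -1.075]
top green 4.75 [633.5 340.9] [ 0.095 -1.06 ]
cap (0.997, [0.10000000149011612, -0.12999999523162842]) (0.942, [-0.029999999329447746, 0.1899999976158142]) lever (1.0, [-0.0, -0.009999999776482582]) (1.0, [-0.019999999552965164, 0.0]) meter (0.802, [-0.07999999821186066, 0.47999998927116394]) pen (1.0, [-0.009999999776482582, -0.0]) tape (1.0, [0.0, -0.009999999776482582])
```

```bash
python3 -c "
from h import *
print(hand_in())"
```

```text
the job is handed in; nothing more can be done
None
```

I handed the job in at 83 s; the judge returned no verdict. In the last pictures the tray is at the catch spot with all five adapters in it, the jar is upright, its cap is screwed down to about 0.5 mm above its starting height, and the tape, pen and meter are unmoved. The sleeve was set to 4 by counting from its stop because I could not read the numerals, the cap met no stop when turned further, and the wrist force reached 113 N of the 120 N allowed when the grip slipped off the lever.

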